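# Put the parts of a straight-through spectroscope in order on its optical bench

## Task

The spectroscope on the optical bench was put together in the wrong order. Rearrange its four riders so that, counted from the lamp, they stand as condenser lens, slit, collimator tube and prism, one at each of the four clips and seated square on the rail; every place is taken, but the black mat is free for parking a rider while you make room. Keep the riders upright all the time and let go of them all at the end.

Things in the scene. Friction and masses are not known exactly. Their poses are not given: they have to be found in the camera images.
- condenser_optic (a point): Condenser lens: round black ring 54 mm in diameter, 18 mm thick, around a fat clear lens; grip across its two flat side cheeks (64 mm apart across the rail, +-13 mm high about this point), on a black rider (63 mm across its feet, 44 mm along the rail). Point: centre of the optic, 54 mm above the seat face that rests on the rail's top, 72 mm above its feet's underside. x across the rail, y along it, z up; either way round will do.
- slit_optic (a point): Slit: thin square aluminium plate, 54 mm across the rail, 54 mm high, 10 mm thick, a drum on its top edge (to 36 mm above this point); grip across the 54 mm; on a black rider (63 mm across its feet, 44 mm along the rail). Point: centre of the optic, 54 mm above the seat face that rests on the rail's top, 72 mm above its feet's underside. x across the rail, y along it, z up; either way round will do.
- collimator_optic (a point): Collimator: black tube 37 mm in diameter, 56 mm along the beam, in an aluminium block 40 mm across the rail, 24 mm along it, 24 mm down to 16 mm up from this point; grip the block's 40 mm; on a black rider (63 mm across its feet, 44 mm along the rail). Point: centre of the optic, 54 mm above the seat face that rests on the rail's top, 72 mm above its feet's underside. x across the rail, y along it, z up; either way round will do.
- prism_optic (a point): Prism: glass bar 54 mm along the beam in an open aluminium channel 44 mm across the rail and 46 mm along it, walls 20 mm down to 12 mm up from this point; grip across the 44 mm; on a black rider (63 mm across its feet, 44 mm along the rail). Point: centre of the optic, 54 mm above the seat face that rests on the rail's top, 72 mm above its feet's underside. x across the rail, y along it, z up; either way round will do.
- stop_1: Station leftmost (+y end): small dark clip with brass screw, fixed on the rail's front foot, marking one rider place. Origin level with the clip on the rail's centre line, on its top face (36 mm above the desk); x across the rail away from the robot, y along it to the left. The fixed aluminium rail is 450 mm long, 24 mm wide on top, its flanks slope out to 50 mm, its foot is 66 mm wide.
- stop_2: Station second from the left: small dark clip with brass screw, fixed on the rail's front foot, marking one rider place. Origin level with the clip on the rail's centre line, on its top face (36 mm above the desk); x across the rail away from the robot, y along it to the left. Stations are about 80 mm apart.
- stop_3: Station third from the left: small dark clip with brass screw, fixed on the rail's front foot, marking one rider place. Origin level with the clip on the rail's centre line, on its top face (36 mm above the desk); x across the rail away from the robot, y along it to the left. A rider's splayed cheeks straddle the rail and guide it on from up to about 8 mm aside.
- stop_4: Station rightmost (-y end): small dark clip with brass screw, fixed on the rail's front foot, marking one rider place. Origin level with the clip on the rail's centre line, on its top face (36 mm above the desk); x across the rail away from the robot, y along it to the left. A rider weighs 0.2 to 0.35 kg, most of it low.
- lamp: Lamp: upright black cylinder, 52 mm in diameter, with cooling fins and a round port on both sides, fixed on the left or the right end of the rail, about 78 mm beyond the outermost station; a fixed white square screen is on the other end. Both reach 126 mm above the desk. Origin on the rail's centre line, on its top face.
- mat: Black rubber mat, 110 x 110 x 3 mm, lying empty on the desk to the left of the rail: a free spot where a rider can stand on its feet for a while. Fixed; origin at the centre of its underside, on the desk.
Things that resemble listed ones, but are neither listed nor needed, are in the scene too. Leave any pink look-alike of the part that bears slit_optic alone.

How it is judged:
By the outcome, as a careful person would: the job done as asked, in the order asked, and still so for the second after the job is handed in, with the robot touching nothing.
It also fails if it takes over 123 s, if anything falls off the work surface, if the arm or the gripper's body presses on something with over 40 N, if the wrist force passes 120 N, or if a joint passes its speed limit or range.

## Robot

A 7-joint arm with a two-finger parallel gripper is mounted at the origin on a cart in front of the work surface, level with it; the furniture and walls round the work are solid. World frame = base frame: x ahead of the robot, y to its left, z up, the work surface at z = 0. Lengths are in m, angles in rad, forces in N, time in s.
With the tool pointing down it reaches from about 0.4 to 0.85 m from the base axis. Payload 10.4 kg.
Tool frame: the origin (TCP) lies between the finger pads; the fingertips stand 25 mm ahead of it and the grasp point (between the pads) lies 6 mm ahead of it; x points along the fingers, y is the direction in which the jaws open and shut, and the axes are right-handed (so a half turn about x gives the same grasp; the last joint's range is limited). The gripper opens to 87 mm and grips with 3 to 60 N. Pads are 19 mm wide; open, the fingers measure 117 mm over their backs; the gripper's body (75 mm by 190 mm) begins 51 mm behind the grasp point.
Start: joints at [-1.186, 0.332, -0.065, 1.46, 0.022, 1.35, -0.088], TCP at [0.248, 0.574, 0.224] pointing down, gripper open.
Joint ranges: [-2.6, 2.6], [-0.5, 2.12], [-1.47, 1.34], [0.16, 2.42], [-1.27, 4.41], [0.06, 2.06], [-2.6, 2.6]. Speed limits (rad/s): [2.22, 2.22, 2.79, 2.79, 3.14, 3.14, 3.14].

## Interface

Orientations are given as a unit quaternion [x, y, z, w].
In Python, from bench import r gives the robot as it stands.
- The arm moves only by the shell command python3 -m pendant 'ROWS' [FORCE]. ROWS is JSON, a list of rows, each an object with "translation": the shift along the world's x, y, z in cm, a list of three; "angular": the turn, a rotation vector about the world's x, y, z in degrees, a list of three; "hand": the opening, from -1 (shut) to 1 (fully open). In form: [{"translation": [dx, dy, dz], "angular": [wx, wy, wz], "hand": hand}, ...]. A call has 1 to 20 rows; each row shifts and turns the commanded pose from where the row before left it; what a row does not reach is not made up. A row lasts 1/10 s, in which the tool goes at most 50 mm and 8.59 degrees, less where a joint would pass 70% of its speed; a pose out of reach is approached as far as the arm can. A call is refused whole if a number of a shift passes 5 or a number of a turn 8.59, either way. A call with a gripper value outside its range is refused whole. The fingers move at their own pace and stop on an object; FORCE is the grip in N (left out, the last holds). Time passes only in rows, so rows that do not move let the fingers close. It gives the time, the measured TCP pose, the force and the opening at its end, in the units of the state.
- r.read_state(): the state, without advancing time (a new reading comes with each control period).
- r.camera(name): name is "scene" or "side" or "wrist"; returns the picture (480x640x3 uint8, red, green, blue); there is no depth.
- r.camera_info(name): a dict with "fx", "fy", "cx", "cy" (pixels), "rvec" (rotation vector, rad) and "tvec" (3), from world to camera coordinates, as OpenCV has them; the wrist camera has in their place "mount" (4x4, takes a point from camera to tool coordinates, whose origin is the TCP and whose axes are the tool frame's). Camera axes: x right, y down, z forward; pixel columns grow to the right and rows downward; lengths in m; the calibration is good to about 2 mm. The wrist camera is an equidistant fisheye: a pixel r from the principal point sees the ray r / f radians off the axis. A picture is of the moment at which its call begins: read the wrist's pose just before it. camera_info takes no time and is no camera call.
- r.close_job(): hands the job in, once; it reports no verdict.
Trained networks look in the newest picture that a camera, given by its name, has taken for a name from the list of things; names that differ only in an ending like _2 or _b are one class to them, and where a whole thing is asked for, a point or a joint stands for the part that bears it (a point fixed in the world has none). Each returns a list of dicts, best first, with "confidence" (0 to 1); they miss things now and then, are a little off and sometimes report something else, mostly with a low value. They report only what shows in the picture. A call takes as long as a camera call. They do not tell look-alikes from the thing itself.
- r.find_in(camera, name): "point" ([row, column] in pixels, amid what is visible of it).
- r.mark_of(camera, name): "point" ([row, column] in pixels: a listed point, or the origin of a listed thing).
The state is a dict: "time": time; "joint_positions": joint angles; "joint_vel": joint speeds; "joint_torque": joint torques, N m; "ee_pos": TCP position; "eef_rot": TCP orientation; "ft_force": force on the tool from outside, world axes, zero at the start; "torque": the same for the moment, N m; "width": finger opening in m.
Only numpy, scipy, OpenCV 4.12 (cv2) and the standard library are available. Lean on these libraries where they do the work, as an engineer would, in place of code of your own. Each camera call takes 0.05 s, during which the arm holds its last target.

## Working session

There is one attempt and no reset: what is moved stays moved. The work goes in short steps, Python scripts to look and compute and a shell command to move; the robot and the scene stay as the last step left them, time stands still between calls to the robot, and variables do not carry over. Pictures are saved under pics/ and viewed, and the job is handed in when it is done.

```bash
ls; mkdir -p pics; python3 - <<'E'
from bench import r
import cv2
print(r.read_state())
for n in ("scene","side","wrist"):
    i=r.camera(n); cv2.imwrite(f"pics/{n}0.png",i[:,:,::-1]); print(n,r.camera_info(n))
    for t in ["condenser_optic","slit_optic","collimator_optic","prism_optic","stop_1","stop_2","stop_3","stop_4","lamp","mat"]:
        if n!="wrist" : print(t,[(np_["point"],round(np_["confidence"],2)) for np_ in r.mark_of(n,t)][:3])
print(r.read_state()["time"])
E
```

```text
pics
{'time': 0.0, 'joint_positions': array([-1.18558213,  0.33287229, -0.0647038 ,  1.46092027,  0.02162073,
        1.34986858, -0.08849163]), 'joint_vel': array([ 0.00090615, -0.00098549,  0.00082412,  0.00063662,  0.0001482 ,
       -0.00014298,  0.00102275]), 'joint_torque': array([ 1.46169510e-03, -6.23246670e+01,  2.56441272e-02, -3.89892018e+01,
       -6.12195069e-02,  3.96309828e-02,  9.43601276e-05]), 'ee_pos': array([0.24774106, 0.5734052 , 0.22356373]), 'eef_rot': array([ 0.14269409,  0.6925302 , -0.14365422,  0.69238991]), 'ft_force': array([-0.40573938, -0.84602363,  0.15050216]), 'torque': array([0.00135725, 0.01084285, 0.02709714]), 'width': 0.08698968331062004}
scene {'fx': 520.1959724506182, 'fy': 520.1959724506182, 'cx': 316.9093907869586, 'cy': 235.62735794900328, 'rvec': array([ 2.17320378, -0.7041206 ,  0.32572987]), 'tvec': array([-0.45675865,  0.19403704,  1.24840386])}
condenser_optic [([225.0, 300.2], 0.82), ([198.0, 266.8], 0.54)]
slit_optic [([300.0, 396.4], 0.91), ([237.7, 322.9], 0.81), ([363.0, 468.0], 0.57)]
collimator_optic [([198.5, 265.7], 0.67)]
p
[... 511 characters left out ...]
], 0.67), ([276.7, 367.7], 0.57)]
collimator_optic [([213.2, 279.6], 0.76)]
prism_optic [([224.3, 292.0], 0.56), ([262.3, 330.1], 0.3)]
stop_1 []
stop_2 []
stop_3 []
stop_4 []
lamp [([259.9, 332.0], 0.64)]
mat [([200.2, 276.1], 0.68)]
wrist {'fx': 371.64829954431775, 'fy': 371.64829954431775, 'cx': 323.2098339636734, 'cy': 245.88140830409125, 'mount': array([[-4.72743066e-04, -2.82788340e-01,  9.59182220e-01,
        -1.60712270e-01],
       [ 9.99999807e-01,  2.54162246e-04,  5.67793150e-04,
         3.78964907e-04],
       [-4.04353190e-04,  9.59182303e-01,  2.82788165e-01,
        -7.80311220e-02],
       [ 0.00000000e+00,  0.00000000e+00,  0.00000000e+00,
         1.00000000e+00]])}
1.15
```

View pics/scene0.png

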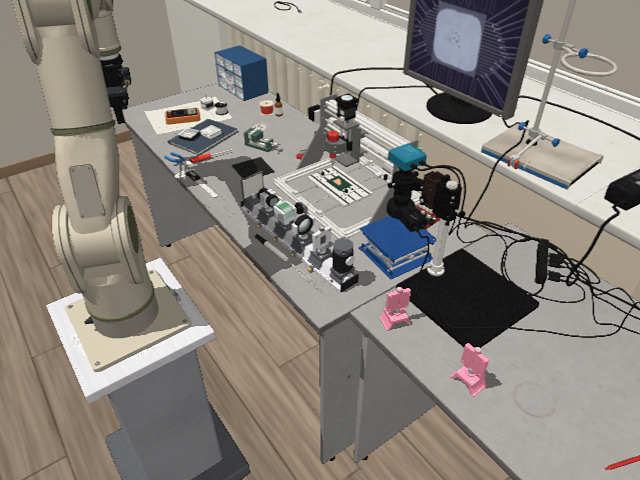

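View pics/side0.png

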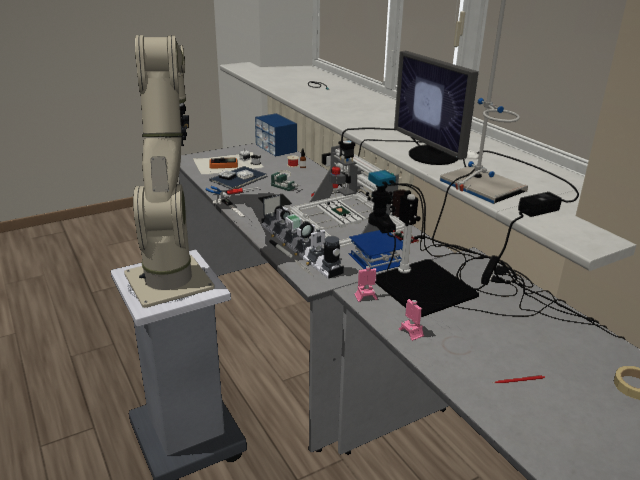

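View pics/wrist0.png

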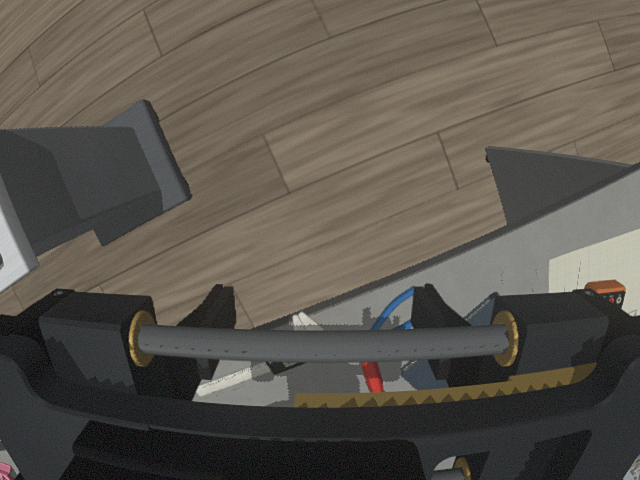

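```bash
python3 - <<'E'
import cv2
a=cv2.imread("pics/scene0.png")[145:305,215:375]; cv2.imwrite("pics/sc_crop.png",cv2.resize(a,(600,600),interpolation=cv2.INTER_CUBIC))
a=cv2.imread("pics/side0.png")[175:285,245:355]; cv2.imwrite("pics/si_crop.png",cv2.resize(a,(600,600),interpolation=cv2.INTER_CUBIC))
E
```

```text
(no output)
```

View pics/sc_crop.png

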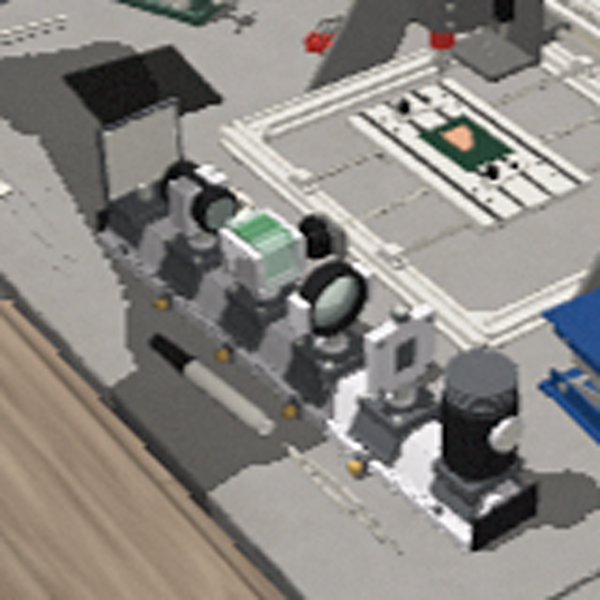

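View pics/si_crop.png

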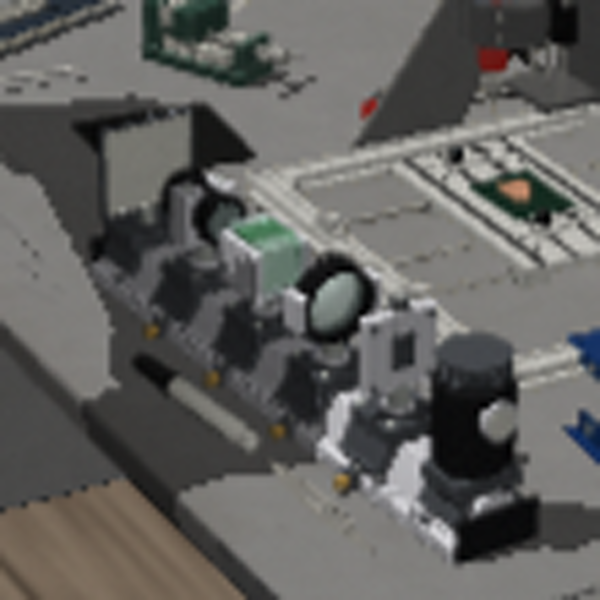

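```bash
cat > h.py <<'E'
from bench import r
import numpy as np, cv2
from scipy.spatial.transform import Rotation as R
def ray(cam,px,state=None):
    i=r.camera_info(cam); u=(px[1]-i["cx"])/i["fx"]; v=(px[0]-i["cy"])/i["fy"]
    if cam=="wrist":
        th=np.hypot(u,v); s=np.sin(th)/max(th,1e-9); d=np.array([u*s,v*s,np.cos(th)])
        M=i["mount"]; Rt=R.from_quat(state["eef_rot"]).as_matrix()
        return np.array(state["ee_pos"])+Rt@M[:3,3], Rt@M[:3,:3]@d
    Rm=cv2.Rodrigues(i["rvec"])[0]; d=np.array([u,v,1.]); 
    return -Rm.T@i["tvec"], Rm.T@d/np.linalg.norm(d)
def onz(cam,px,z,state=None):
    o,d=ray(cam,px,state); return o+d*(z-o[2])/d[2]
def tri(*rs):
    A=np.zeros((3,3));b=np.zeros(3)
    for o,d in rs:
        P=np.eye(3)-np.outer(d,d)/(d@d); A+=P;b+=P@o
    p=np.linalg.solve(A,b)
    res=[np.linalg.norm((np.eye(3)-np.outer(d,d)/(d@d))@(p-o)) for o,d in rs]
    return p,res
def proj(cam,p,state=None):
    i=r.camera_info(cam)
    if cam=="wrist":
        M=i["mount"]; Rt=R.from_quat(state["eef_rot"]).as_matrix()
        q=M[:3,:3].T@(Rt.T@(np.asarray(p)-state["ee_pos"])-M[:3,3])
        th=np.arctan2(np.hypot(q[0],q[1]),q[2]); s=th/np.hypot(q[0],q[1])
        return np.array([i["cy"]+i["fy"]*q[1]*s,i["cx"]+i["fx"]*q[0]*s])
    q=cv2.Rodrigues(i["rvec"])[0]@np.asarray(p)+i["tvec"]
    return np.array([i["cy"]+i["fy"]*q[1]/q[2],i["cx"]+i["fx"]*q[0]/q[2]])
E
python3 - <<'E'
from h import *
np.set_printoptions(precision=4,suppress=True)
sc=[(161,302),(223,354),(290,411),(356,467)]; si=[(152,331),(213,378),(278,431),(342,482)]
for a,b in zip(sc,si):
    p1=(145+a[1]/3.75,215+a[0]/3.75); p2=(175+b[1]/5.4545,245+b[0]/5.4545)
    print("clip",*tri(ray("scene",p1),ray("side",p2)), onz("scene",p1,.015),onz("side",p2,.015))
for n,p1,p2 in [("cond",(225,300.2),(230.1,309.1)),("slit",(237.7,322.9),(237,318.1)),("coll",(198.5,265.7),(213.2,279.6))]:
    print(n,onz("scene",p1,.09),onz("side",p2,.09))
print("prism",onz("side",(224.3,292),.09),"mat",onz("scene",(169.3,251.7),0),onz("side",(200.2,276.1),0))
print(R.from_quat(r.read_state()["eef_rot"]).as_matrix())
E
```

```text
clip [0.4319 0.1107 0.0048] [np.float64(0.00033347122352416663), np.float64(0.00033347122352419493)] [0.4263 0.0992 0.015 ] [0.4233 0.0934 0.015 ]
clip [0.4347 0.0249 0.0093] [np.float64(0.00034553892508908536), np.float64(0.0003455389250891045)] [0.4316 0.0189 0.015 ] [0.4296 0.0156 0.015 ]
clip [ 0.4395 -0.0574  0.0092] [np.float64(0.00047593740767222563), np.float64(0.00047593740767225664)] [ 0.4366 -0.063   0.015 ] [ 0.4342 -0.0664  0.015 ]
clip [ 0.4441 -0.1335  0.0097] [np.float64(0.00033933506905820497), np.float64(0.00033933506905824503)] [ 0.4412 -0.1382  0.015 ] [ 0.4393 -0.1415  0.015 ]
cond [ 0.4739 -0.049   0.09  ] [ 0.4911 -0.0563  0.09  ]
slit [ 0.4914 -0.1264  0.09  ] [ 0.4934 -0.1152  0.09  ]
coll [0.463  0.1072 0.09  ] [0.4611 0.1118 0.09  ]
prism [0.4595 0.0109 0.09  ] mat [0.5741 0.39   0.    ] [0.5862 0.3976 0.    ]
[[-0.      0.3966  0.918 ]
 [ 0.0001  0.918  -0.3966]
 [-1.      0.0001 -0.    ]]
```

```bash
python3 -m pendant '[{"translation":[1.6,-4.1,0.6],"angular":[0,0,-5],"hand":1},{"translation":[1.6,-4.1,0.6],"angular":[0,0,-5],"hand":1},{"translation":[1.6,-4.1,0.6],"angular":[0,0,-5],"hand":1},{"translation":[1.6,-4.1,0.6],"angular":[0,0,-5],"hand":1},{"translation":[1.6,-4.1,0.6],"angular":[0,0,-5],"hand":1},{"translation":[1.6,-4.1,0.6],"angular":[0,0,-5],"hand":1},{"translation":[1.6,-4.1,0.6],"angular":[0,0,-5],"hand":1},{"translation":[1.6,-4.1,0.6],"angular":[0,0,-5],"hand":1},{"translation":[1.6,-4.1,0.6],"angular":[0,0,-5],"hand":1},{"translation":[1.6,-4.1,0.6],"angular":[0,0,-5],"hand":1},{"translation":[1.6,-4.1,0.6],"angular":[0,0,-5],"hand":1},{"translation":[1.6,-4.1,0.6],"angular":[0,0,-5],"hand":1},{"translation":[1.6,-4.1,0.6],"angular":[0,0,-4],"hand":1},{"translation":[1.6,-4.1,0.6],"angular":[0,0,0],"hand":1},{"translation":[0,0,0],"angular":[0,0,0],"hand":1},{"translation":[0,0,0],"angular":[0,0,0],"hand":1}]'
cat > look.py <<'E'
from h import *
import sys,pickle
np.set_printoptions(precision=4,suppress=True)
st=r.read_state(); i=r.camera("wrist"); n=sys.argv[1]; cv2.imwrite(f"pics/w{n}.png",i[:,:,::-1])
pickle.dump(st,open(f"pics/st{n}.pkl","wb"))
Rt=R.from_quat(st["eef_rot"]).as_matrix()
print(st["time"],st["ee_pos"],st["width"],st["joint_positions"],"jaw yaw",np.degrees(np.arctan2(Rt[1,1],Rt[0,1])),"down",Rt[:,0])
for t in sys.argv[2:]:
    z=.036 if t[:4] in("stop","lamp") else 0 if t=="mat" else .09
    print(t,[(np.array(d["point"]).round(1),round(d["confidence"],2),onz("wrist",d["point"],z,st)) for d in r.mark_of("wrist",t)][:4])
E
python3 look.py 1 condenser_optic slit_optic collimator_optic prism_optic stop_1 lamp mat
```

```text
time: 2.75
ee_pos: [0.472, -0.001, 0.3085]
eef_rot: [0.489, 0.511, -0.489, 0.511]
ft_force: [0.5, 0.3, 0.9]
width: 0.0875
2.75 [ 0.472  -0.001   0.3085] 0.0874941669011352 [-0.6229 -0.0764  0.5038  1.7319  0.0367  1.4763 -0.08  ] jaw yaw 2.5101370625779396 down [ 0.0003  0.0003 -1.    ]
condenser_optic [(array([256.8, 324.8]), 0.88, array([ 0.4757, -0.0465,  0.09  ]))]
slit_optic [(array([321. , 328.4]), 0.93, array([ 0.4834, -0.1239,  0.09  ]))]
collimator_optic [(array([105.6, 328. ]), 0.86, array([0.4718, 0.112 , 0.09  ]))]
prism_optic [(array([182.4, 324.8]), 0.57, array([0.4721, 0.0333, 0.09  ]))]
stop_1 []
lamp [(array([355.8, 333.6]), 0.64, array([ 0.4954, -0.2071,  0.036 ]))]
mat []
```

View pics/w1.png

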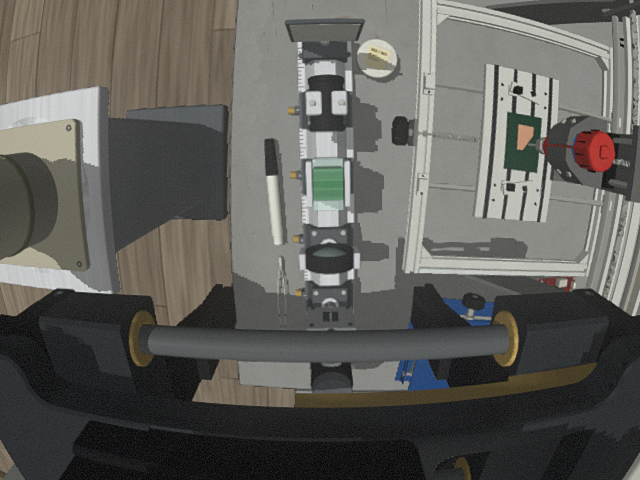

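```bash
python3 - <<'E'
import cv2
a=cv2.imread("pics/w1.png")[80:310,270:380]; cv2.imwrite("pics/w1c.png",cv2.resize(a,None,fx=2.6,fy=2.6,interpolation=cv2.INTER_CUBIC))
E
python3 - <<'E'
from h import *
import pickle
np.set_printoptions(precision=4,suppress=True)
st=pickle.load(open("pics/st1.pkl","rb"))
for p in [(110,293),(175,295),(239,297),(293,300)]:
    print(onz("wrist",p,.010,st))
E
```

```text
[0.4302 0.1124 0.01  ]
[0.4356 0.0318 0.01  ]
[ 0.4405 -0.0502  0.01  ]
[ 0.4462 -0.1254  0.01  ]
```

View pics/w1c.png

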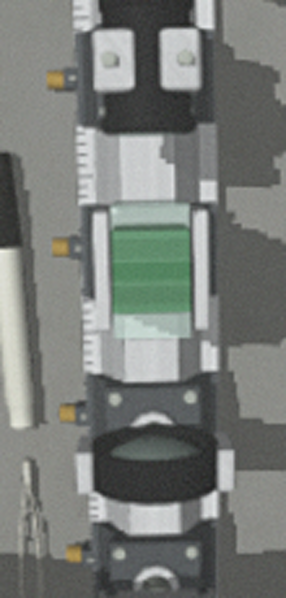

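```bash
python3 - <<'E'
from h import *
import pickle
np.set_printoptions(precision=4,suppress=True)
st=pickle.load(open("pics/st1.pkl","rb"))
f=lambda c,z:onz("wrist",(80+c[1]/2.6,270+c[0]/2.6),z,st)
def yaw(a,b): d=a-b; return np.degrees(np.arctan2(-d[0],d[1]))
L=[f((77,140),.006),f((90,500),.006)]; print("L",L,yaw(*L))
Rr=[f((215,20),.006),f((217,370),.006)]; print("R",Rr,yaw(*Rr))
# top face strip edges z=.036
for c in [(120,165),(167,165),(124,355),(170,355),(127,515),(178,515)]: print(c,f(c,.036))
# collimator block white pads top z=.09+.016 ; prism walls top z=.102
print("coll blk L,R",f((93,60),.106),f((200,60),.106),"prism",f((93,268),.102),f((212,268),.102))
print("cond cheeks",f((77,470),.09),f((233,470),.09))
E
```

```text
L [array([0.4392, 0.0831, 0.006 ]), array([ 0.4515, -0.0968,  0.006 ])] 3.8891095499611037
R [array([0.5017, 0.1441, 0.006 ]), array([ 0.5118, -0.0259,  0.006 ])] 3.4252873022268493
(120, 165) [0.4606 0.0722 0.036 ]
(167, 165) [0.4814 0.0731 0.036 ]
(124, 355) [ 0.466  -0.0142  0.036 ]
(170, 355) [ 0.487  -0.0132  0.036 ]
(127, 515) [ 0.4706 -0.0924  0.036 ]
(178, 515) [ 0.4951 -0.0914  0.036 ]
coll blk L,R [0.4502 0.1122 0.106 ] [0.4897 0.114  0.106 ] prism [0.4532 0.0332 0.102 ] [0.4985 0.0353 0.102 ]
cond cheeks [ 0.4488 -0.0522  0.09  ] [ 0.5135 -0.0494  0.09  ]
```

```bash
python3 -m pendant '[{"translation":[0.3,-4,-1],"angular":[0,0,0.6],"hand":1},{"translation":[0.3,-4,-1],"angular":[0,0,0.6],"hand":1},{"translation":[0.3,-4,-1],"angular":[0,0,0],"hand":1},{"translation":[0.3,-4,-1],"angular":[0,0,0],"hand":1},{"translation":[0,-4,-1],"angular":[0,0,0],"hand":1},{"translation":[0,0,0],"angular":[0,0,0],"hand":1},{"translation":[0,0,0],"angular":[0,0,0],"hand":1}]'
python3 look.py 2 condenser_optic slit_optic stop_4 stop_3 lamp
python3 - <<'E'
import cv2
a=cv2.imread("pics/w2.png")[60:330,240:420]; cv2.imwrite("pics/w2c.png",cv2.resize(a,None,fx=2.2,fy=2.2,interpolation=cv2.INTER_CUBIC))
E
```

```text
time: 3.85
ee_pos: [0.4836, -0.2006, 0.2581]
eef_rot: [0.483, 0.516, -0.484, 0.516]
ft_force: [0.5, 0.3, -0.4]
width: 0.0871
3.85 [ 0.4836 -0.2006  0.2581] 0.08712928042724448 [-0.4012  0.0875  0.7606  1.7098 -0.0611  1.3694  0.4351] jaw yaw 3.742812029387484 down [-0.0008 -0.0001 -1.    ]
condenser_optic [(array([ 55.6, 329.2]), 0.8, array([ 0.4785, -0.047 ,  0.09  ]))]
slit_optic [(array([380. , 332.5]), 0.79, array([ 0.5046, -0.3701,  0.09  ])), (array([141.4, 330.2]), 0.76, array([ 0.4845, -0.124 ,  0.09  ]))]
stop_4 []
stop_3 []
lamp [(array([219.1, 330.2]), 0.93, array([ 0.491 , -0.2053,  0.036 ]))]
```

View pics/w2c.png

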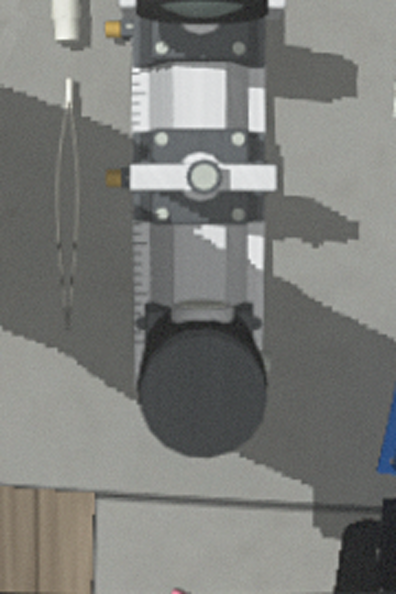

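```bash
python3 - <<'E'
from h import *
import pickle
np.set_printoptions(precision=4,suppress=True)
st=pickle.load(open("pics/st2.pkl","rb"))
f=lambda c,z:onz("wrist",(60+c[1]/2.2,240+c[0]/2.2),z,st)
print("screw4",f((114,178),.01),"screw3",f((113,29),.01))
print("plate",f((130,177),.117),f((277,177),.117))
print("rider screws",f((200,177),.055))
print("lamp",f((203,392),.126))
print("top edges",f((174,260),.036),f((226,260),.036))
E
```

```text
screw4 [ 0.4442 -0.1263  0.01  ] screw3 [ 0.439 -0.051  0.01 ]
plate [ 0.459  -0.1246  0.117 ] [ 0.5126 -0.1208  0.117 ]
rider screws [ 0.4857 -0.1231  0.055 ]
lamp [ 0.4909 -0.2016  0.126 ]
top edges [ 0.4766 -0.1629  0.036 ] [ 0.5009 -0.1612  0.036 ]
```

```bash
python3 -m pendant '[{"translation":[0.1,3.8,0],"angular":[0,0,0],"hand":1},{"translation":[0.05,3.9,0],"angular":[0,0,0],"hand":1},{"translation":[0,0,-4],"angular":[0,0,0],"hand":1},{"translation":[0,0,-4],"angular":[0,0,0],"hand":1},{"translation":[0,0,-4],"angular":[0,0,0],"hand":1},{"translation":[0,0,-2.5],"angular":[0,0,0],"hand":1},{"translation":[0,0,-1.7],"angular":[0,0,0],"hand":1},{"translation":[0,0,0],"angular":[0,0,0],"hand":1},{"translation":[0,0,0],"angular":[0,0,0],"hand":1}]' 25
python3 look.py 3
```

```text
time: 5.05
ee_pos: [0.4857, -0.123, 0.097]
eef_rot: [0.483, 0.516, -0.483, 0.517]
ft_force: [0.3, 0.3, 1.2]
width: 0.0873
5.05 [ 0.4857 -0.123   0.097 ] 0.08733188244439641 [-0.4612  0.1985  0.6843  1.9655 -0.1462  1.0259  0.357 ] jaw yaw 3.8641773957358394 down [ 0.0003 -0.0001 -1.    ]
```

View pics/w3.png

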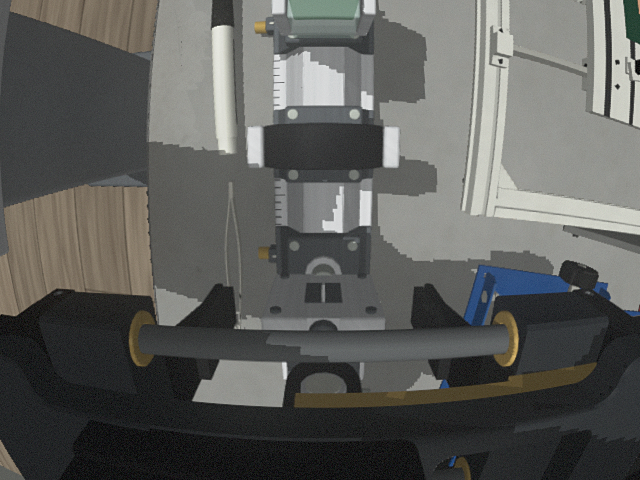

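```bash
python3 -m pendant '[{"translation":[0,0,0],"angular":[0,0,0],"hand":-1},{"translation":[0,0,0],"angular":[0,0,0],"hand":-1},{"translation":[0,0,0],"angular":[0,0,0],"hand":-1},{"translation":[0,0,0],"angular":[0,0,0],"hand":-1},{"translation":[0,0,0],"angular":[0,0,0],"hand":-1},{"translation":[0,0,0],"angular":[0,0,0],"hand":-1},{"translation":[0,0,0],"angular":[0,0,0],"hand":-1},{"translation":[0,0,0],"angular":[0,0,0],"hand":-1}]' 30
python3 look.py 4 slit_optic condenser_optic
```

```text
time: 5.9
ee_pos: [0.4854, -0.1232, 0.0964]
eef_rot: [0.483, 0.516, -0.483, 0.516]
ft_force: [-0.5, -0.1, 1.0]
width: 0.0536
5.9 [ 0.4854 -0.1232  0.0964] 0.05359129630932571 [-0.4607  0.1991  0.6845  1.9663 -0.1469  1.0248  0.3576] jaw yaw 3.834816438495935 down [ 0.0002  0.     -1.    ]
slit_optic [(array([300.8, 323.9]), 0.62, array([ 0.4857, -0.1225,  0.09  ]))]
condenser_optic [(array([144. , 321.7]), 0.73, array([ 0.4796, -0.0473,  0.09  ]))]
```

```bash
python3 -m pendant '[{"translation":[0,0,0.6],"angular":[0,0,0],"hand":-1},{"translation":[0,0,1.4],"angular":[0,0,0],"hand":-1},{"translation":[0,0,2.5],"angular":[0,0,0],"hand":-1},{"translation":[0,0,3],"angular":[0,0,0],"hand":-1},{"translation":[0,0,3],"angular":[0,0,0],"hand":-1},{"translation":[0,0,2.5],"angular":[0,0,0],"hand":-1},{"translation":[0.2,1.2,1.5],"angular":[0,0,0],"hand":-1},{"translation":[0.3,2.5,0],"angular":[0,0,0],"hand":-1},{"translation":[0.3,3.5,0],"angular":[0,0,0],"hand":-1},{"translation":[0.3,3.5,0],"angular":[0,0,0],"hand":-1},{"translation":[0.4,3.5,0],"angular":[0,0,0],"hand":-1},{"translation":[0.4,3.5,0],"angular":[0,0,0],"hand":-1},{"translation":[0.4,3.5,0],"angular":[0,0,0],"hand":-1},{"translation":[0.5,3.5,0],"angular":[0,0,0],"hand":-1},{"translation":[0.5,3.5,0],"angular":[0,0,0],"hand":-1},{"translation":[0.5,3.5,0],"angular":[0,0,0],"hand":-1},{"translation":[0.4,2.5,0],"angular":[0,0,0],"hand":-1},{"translation":[0.2,1.2,0],"angular":[0,0,0],"hand":-1},{"translation":[0,0,0],"angular":[0,0,0],"hand":-1}]'
python3 look.py 5 mat slit_optic
```

```text
time: 7.95
ee_pos: [0.5291, 0.2319, 0.2416]
eef_rot: [0.482, 0.517, -0.483, 0.517]
ft_force: [0.6, -0.2, -2.2]
width: 0.0539
7.95 [0.5291 0.2319 0.2416] 0.05392255037270083 [-0.8431  0.2218  0.414   1.5865 -0.0904  1.3524 -0.3495] jaw yaw 3.949318055480434 down [ 0.0001 -0.0004 -1.    ]
mat [(array([ 64.3, 381.1]), 0.84, array([0.5796, 0.3979, 0.    ]))]
slit_optic [(array([304.3, 319.5]), 0.8, array([0.5305, 0.1615, 0.09  ]))]
```

View pics/w5.png

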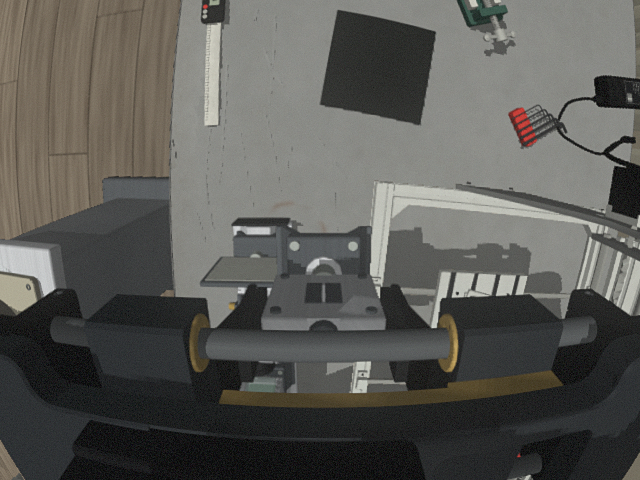

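```bash
python3 -m pendant '[{"translation":[0.7,2,0],"angular":[0,0,0],"hand":-1},{"translation":[1,3.5,0],"angular":[0,0,0],"hand":-1},{"translation":[1.1,3.5,0],"angular":[0,0,0],"hand":-1},{"translation":[1.1,3.5,0],"angular":[0,0,0],"hand":-1},{"translation":[0.8,2.5,0],"angular":[0,0,0],"hand":-1},{"translation":[0.3,1.3,-1],"angular":[0,0,0],"hand":-1},{"translation":[0,0,-3],"angular":[0,0,0],"hand":-1},{"translation":[0,0,-3],"angular":[0,0,0],"hand":-1},{"translation":[0,0,-3],"angular":[0,0,0],"hand":-1},{"translation":[0,0,-2.5],"angular":[0,0,0],"hand":-1},{"translation":[0,0,-1.7],"angular":[0,0,0],"hand":-1},{"translation":[0,0,-1],"angular":[0,0,0],"hand":-1},{"translation":[0,0,-0.4],"angular":[0,0,0],"hand":-1},{"translation":[0,0,0],"angular":[0,0,0],"hand":-1},{"translation":[0,0,0],"angular":[0,0,0],"hand":-1}]'
```

```text
time: 9.6
ee_pos: [0.58, 0.3941, 0.0867]
eef_rot: [0.484, 0.516, -0.482, 0.517]
ft_force: [0.2, 0.5, -1.9]
width: 0.0539
```

```bash
python3 -m pendant '[{"translation":[0,0,-0.2],"angular":[0,0,0],"hand":-1},{"translation":[0,0,-0.2],"angular":[0,0,0],"hand":-1},{"translation":[0,0,-0.1],"angular":[0,0,0],"hand":-1},{"translation":[0,0,0],"angular":[0,0,0],"hand":-1}]'
```

```text
time: 10.0
ee_pos: [0.5797, 0.3941, 0.0816]
eef_rot: [0.483, 0.516, -0.483, 0.516]
ft_force: [-1.6, -1.3, 5.5]
width: 0.0539
```

```bash
python3 -m pendant '[{"translation":[0,0,0],"angular":[0,0,0],"hand":1},{"translation":[0,0,0],"angular":[0,0,0],"hand":1},{"translation":[0,0,0],"angular":[0,0,0],"hand":1},{"translation":[0,0,0],"angular":[0,0,0],"hand":1},{"translation":[0,0,2],"angular":[0,0,0],"hand":1},{"translation":[0,0,4],"angular":[0,0,0],"hand":1},{"translation":[0,0,4],"angular":[0,0,0],"hand":1},{"translation":[-0.4,-2,4],"angular":[0,0,0],"hand":1},{"translation":[-1,-4,1.5],"angular":[0,0,0],"hand":1},{"translation":[-1,-4,0],"angular":[0,0,0],"hand":1},{"translation":[-1,-4,0],"angular":[0,0,0],"hand":1},{"translation":[-1,-4,0],"angular":[0,0,0],"hand":1},{"translation":[0,0,0],"angular":[0,0,0],"hand":1}]'
python3 look.py 6 mat slit_optic
```

```text
time: 11.3
ee_pos: [0.5356, 0.2073, 0.2363]
eef_rot: [0.485, 0.514, -0.485, 0.515]
ft_force: [1.2, -0.7, 0.3]
width: 0.0868
11.3 [0.5356 0.2073 0.2363] 0.08677762140049772 [-0.8158  0.2169  0.4301  1.6047 -0.0914  1.3395 -0.3143] jaw yaw 3.403547198140276 down [ 0.0009 -0.0006 -1.    ]
mat []
slit_optic [(array([ 24.2, 389.2]), 0.78, array([0.5794, 0.3886, 0.09  ]))]
```

View pics/w6.png

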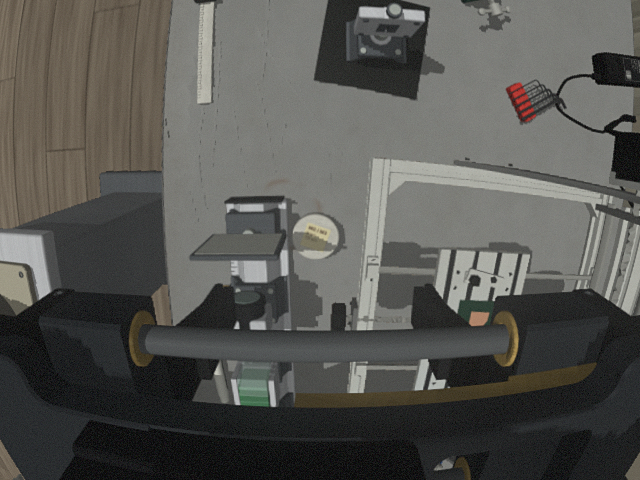

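```bash
python3 -m pendant '[{"translation":[-0.7,-3.2,0],"angular":[0,0,0],"hand":1},{"translation":[-0.7,-3.2,0],"angular":[0,0,0],"hand":1},{"translation":[-0.7,-3.2,0],"angular":[0,0,0],"hand":1},{"translation":[-0.7,-3.2,0],"angular":[0,0,0],"hand":1},{"translation":[-0.7,-3.2,0],"angular":[0,0,0],"hand":1},{"translation":[-0.7,-3.2,0],"angular":[0,0,0],"hand":1},{"translation":[-0.7,-3.2,0],"angular":[0,0,0],"hand":1},{"translation":[-0.7,-3.2,0],"angular":[0,0,0],"hand":1},{"translation":[0,0,-2],"angular":[0,0,0],"hand":1},{"translation":[0,0,-4],"angular":[0,0,0],"hand":1},{"translation":[0,0,0],"angular":[0,0,0],"hand":1},{"translation":[0,0,0],"angular":[0,0,0],"hand":1}]'
python3 look.py 7 condenser_optic
```

```text
time: 12.65
ee_pos: [0.4796, -0.0415, 0.1758]
eef_rot: [0.482, 0.517, -0.483, 0.517]
ft_force: [-0.3, 0.4, 0.5]
width: 0.0871
12.65 [ 0.4796 -0.0415  0.1758] 0.0871266162228775 [-0.5971  0.0341  0.607   1.9213 -0.02    1.1934  0.0853] jaw yaw 3.908528813382357 down [-0.0011 -0.0009 -1.    ]
condenser_optic [(array([263.7, 320.7]), 0.61, array([ 0.4782, -0.0492,  0.09  ]))]
```

View pics/w7.png

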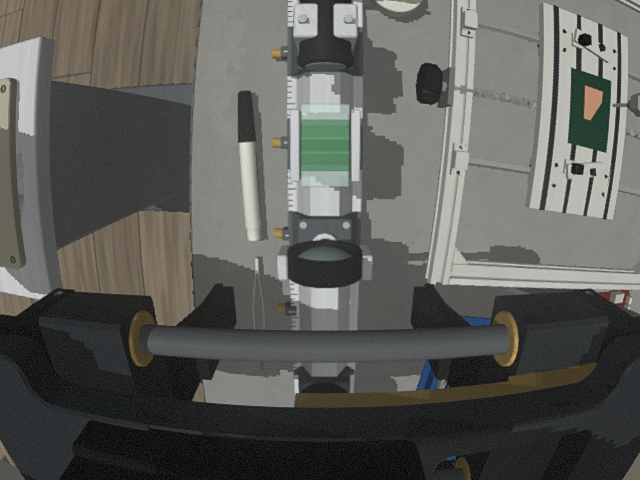

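```bash
python3 -m pendant '[{"translation":[0.05,-0.7,0],"angular":[0,0,0],"hand":1},{"translation":[0,0,-3],"angular":[0,0,0],"hand":1},{"translation":[0,0,-3],"angular":[0,0,0],"hand":1},{"translation":[0,0,-2],"angular":[0,0,0],"hand":1},{"translation":[0,0,0],"angular":[0,0,0],"hand":1},{"translation":[0,0,0],"angular":[0,0,0],"hand":1}]'
python3 look.py 8 condenser_optic
```

```text
time: 13.35
ee_pos: [0.4805, -0.0496, 0.0965]
eef_rot: [0.483, 0.516, -0.483, 0.517]
ft_force: [0.1, -0.0, 0.3]
width: 0.0868
13.35 [ 0.4805 -0.0496  0.0965] 0.08681395276327294 [-0.5653  0.1455  0.6195  2.0075 -0.099   1.0166  0.168 ] jaw yaw 3.821927275268737 down [ 0.0009 -0.0002 -1.    ]
condenser_optic [(array([297.3, 321.2]), 0.97, array([ 0.4794, -0.0471,  0.09  ]))]
```

View pics/w8.png

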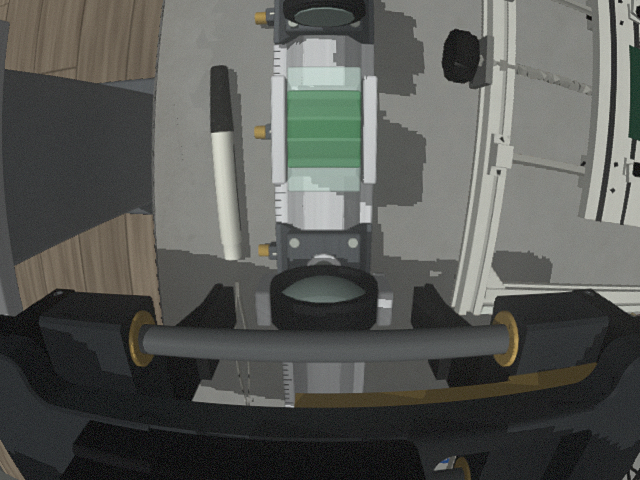

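```bash
python3 -m pendant '[{"translation":[0,0.1,0],"angular":[0,0,0],"hand":0.7},{"translation":[0,0,0],"angular":[0,0,0],"hand":-1},{"translation":[0,0,0],"angular":[0,0,0],"hand":-1},{"translation":[0,0,0],"angular":[0,0,0],"hand":-1},{"translation":[0,0,0],"angular":[0,0,0],"hand":-1},{"translation":[0,0,0],"angular":[0,0,0],"hand":-1},{"translation":[0,0,0],"angular":[0,0,0],"hand":-1}]' 30
python3 look.py 9 condenser_optic
```

```text
time: 14.15
ee_pos: [0.4801, -0.0482, 0.0956]
eef_rot: [0.483, 0.516, -0.483, 0.517]
ft_force: [-1.0, 0.2, 4.8]
width: 0.0634
14.15 [ 0.4801 -0.0482  0.0956] 0.06342211515252187 [-0.5669  0.1458  0.6183  2.0092 -0.0994  1.0149  0.1659] jaw yaw 3.8376981000087493 down [ 0.0005  0.0001 -1.    ]
condenser_optic [(array([303.9, 320.2]), 0.81, array([ 0.4787, -0.0489,  0.09  ]))]
```

```bash
python3 -m pendant '[{"translation":[0,0,0.6],"angular":[0,0,0],"hand":-1},{"translation":[0,0,1.4],"angular":[0,0,0],"hand":-1},{"translation":[0,0,2],"angular":[0,0,0],"hand":-1},{"translation":[0.1,-1.2,0],"angular":[0,0,0],"hand":-1},{"translation":[0.1,-2.3,0],"angular":[0,0,0],"hand":-1},{"translation":[0.2,-2.5,0],"angular":[0,0,0],"hand":-1},{"translation":[0.1,-1.5,0],"angular":[0,0,0],"hand":-1},{"translation":[0,0,0],"angular":[0,0,0],"hand":-1},{"translation":[0,0,0],"angular":[0,0,0],"hand":-1}]'
python3 look.py 10
```

```text
time: 15.15
ee_pos: [0.4843, -0.1236, 0.1346]
eef_rot: [0.483, 0.517, -0.484, 0.516]
ft_force: [0.3, -0.1, -2.5]
width: 0.0634
15.15 [ 0.4843 -0.1236  0.1346] 0.06341719867219532 [-0.4759  0.1399  0.6889  1.9296 -0.0989  1.1068  0.3187] jaw yaw 3.7800324456914223 down [-0.0012 -0.0001 -1.    ]
```

View pics/w10.png

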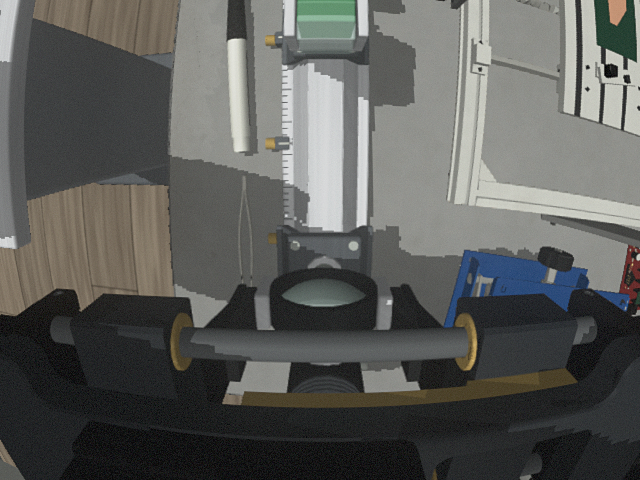

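Held upright over stop 4. Lower gently until seated.

```bash
python3 -m pendant '[{"translation":[0.1,0,-1.5],"angular":[0,0,0],"hand":-1},{"translation":[0,0,-1.2],"angular":[0,0,0],"hand":-1},{"translation":[0,0,-0.7],"angular":[0,0,0],"hand":-1},{"translation":[0,0,-0.3],"angular":[0,0,0],"hand":-1},{"translation":[0,0,-0.15],"angular":[0,0,0],"hand":-1},{"translation":[0,0,0],"angular":[0,0,0],"hand":-1},{"translation":[0,0,0],"angular":[0,0,0],"hand":-1}]'
```

```text
time: 15.9
ee_pos: [0.4861, -0.1233, 0.0972]
eef_rot: [0.483, 0.516, -0.483, 0.517]
ft_force: [0.0, 0.6, -2.3]
width: 0.0633
```

```bash
python3 -m pendant '[{"translation":[0,0,-0.15],"angular":[0,0,0],"hand":-1},{"translation":[0,0,-0.1],"angular":[0,0,0],"hand":-1},{"translation":[0,0,0],"angular":[0,0,0],"hand":-1}]'
```

```text
time: 16.2
ee_pos: [0.4864, -0.1233, 0.0956]
eef_rot: [0.483, 0.516, -0.483, 0.517]
ft_force: [-3.6, 0.8, 11.5]
width: 0.0637
```

```bash
python3 -m pendant '[{"translation":[0,0,0],"angular":[0,0,0],"hand":1},{"translation":[0,0,0],"angular":[0,0,0],"hand":1},{"translation":[0,0,0],"angular":[0,0,0],"hand":1},{"translation":[0,0,0],"angular":[0,0,0],"hand":1},{"translation":[0,0,2],"angular":[0,0,0],"hand":1},{"translation":[0,0,4],"angular":[0,0,0],"hand":1},{"translation":[0,-2,4],"angular":[0,0,0],"hand":1},{"translation":[0,-4,4],"angular":[0,0,0],"hand":1},{"translation":[0,0,0],"angular":[0,0,0],"hand":1},{"translation":[0,0,0],"angular":[0,0,0],"hand":1}]'
python3 look.py 11 condenser_optic
```

```text
time: 17.2
ee_pos: [0.486, -0.1791, 0.23]
eef_rot: [0.484, 0.516, -0.483, 0.516]
ft_force: [0.3, 0.4, -0.1]
width: 0.0873
17.2 [ 0.486  -0.1791  0.23  ] 0.08733370942250476 [-0.4303  0.088   0.7457  1.7674 -0.0623  1.3088  0.3949] jaw yaw 3.7436826500788083 down [ 0.0013  0.0001 -1.    ]
condenser_optic [(array([163.7, 324.2]), 0.69, array([ 0.4831, -0.1207,  0.09  ]))]
```

View pics/w11.png

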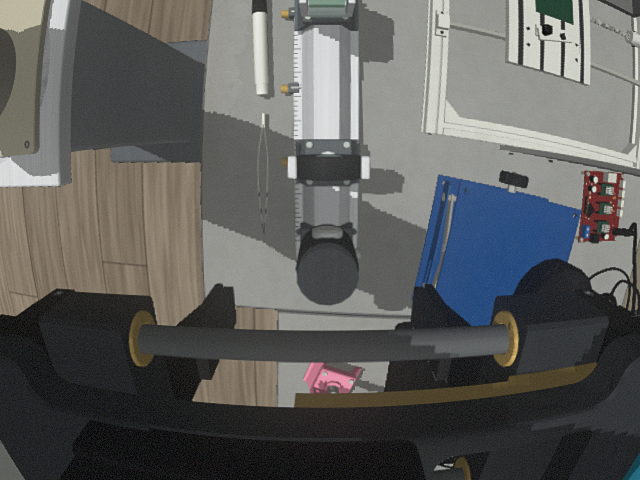

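```bash
python3 -m pendant '[{"translation":[0.5,3.6,0],"angular":[0,0,0],"hand":1},{"translation":[0.5,3.6,0],"angular":[0,0,0],"hand":1},{"translation":[0.5,3.6,0],"angular":[0,0,0],"hand":1},{"translation":[0.6,3.6,0],"angular":[0,0,0],"hand":1},{"translation":[0.6,3.6,0],"angular":[0,0,0],"hand":1},{"translation":[0.6,3.6,0],"angular":[0,0,0],"hand":1},{"translation":[0.6,3.6,0],"angular":[0,0,0],"hand":1},{"translation":[0.6,3.6,0],"angular":[0,0,0],"hand":1},{"translation":[0.6,3.6,0],"angular":[0,0,0],"hand":1},{"translation":[0.6,3.6,0],"angular":[0,0,0],"hand":1},{"translation":[0.6,3.6,0],"angular":[0,0,0],"hand":1},{"translation":[0.6,3.6,0],"angular":[0,0,0],"hand":1},{"translation":[0.6,3.6,0],"angular":[0,0,0],"hand":1},{"translation":[0.6,3.6,0],"angular":[0,0,0],"hand":1},{"translation":[0.6,3.5,0],"angular":[0,0,0],"hand":1},{"translation":[0.6,3.4,0],"angular":[0,0,0],"hand":1},{"translation":[0,0,0],"angular":[0,0,0],"hand":1},{"translation":[0,0,0],"angular":[0,0,0],"hand":1}]'
python3 look.py 12 slit_optic
```

```text
time: 19.1
ee_pos: [0.5774, 0.3956, 0.2273]
eef_rot: [0.481, 0.517, -0.484, 0.517]
ft_force: [0.2, -0.2, -0.2]
width: 0.0873
19.1 [0.5774 0.3956 0.2273] 0.08728372613356304 [-0.9179  0.5186  0.3866  1.2406 -0.1898  1.4209 -0.4795] jaw yaw 3.971928002945435 down [-0.0027 -0.002  -1.    ]
slit_optic [(array([235.1, 323.1]), 0.59, array([0.5769, 0.3951, 0.09  ]))]
```

```bash
python3 -m pendant '[{"translation":[0.25,-0.15,-2],"angular":[0,0,0],"hand":1},{"translation":[0,0,-4],"angular":[0,0,0],"hand":1},{"translation":[0,0,-4],"angular":[0,0,0],"hand":1},{"translation":[0,0,-3],"angular":[0,0,0],"hand":1},{"translation":[0,0,-1.5],"angular":[0,0,0],"hand":1},{"translation":[0,0,0],"angular":[0,0,0],"hand":1},{"translation":[0,0,0],"angular":[0,0,0],"hand":1}]'
python3 look.py 13 slit_optic
```

```text
time: 19.9
ee_pos: [0.5821, 0.3929, 0.0864]
eef_rot: [0.484, 0.516, -0.482, 0.516]
ft_force: [0.8, -0.8, 0.3]
width: 0.0871
19.9 [0.5821 0.3929 0.0864] 0.08709843818430486 [-0.9032  0.6131  0.3585  1.4029 -0.2217  1.1633 -0.4507] jaw yaw 3.806135808730709 down [ 0.0016  0.001  -1.    ]
slit_optic [(array([296.8, 318. ]), 0.95, array([0.5792, 0.4002, 0.09  ]))]
```

View pics/w13.png

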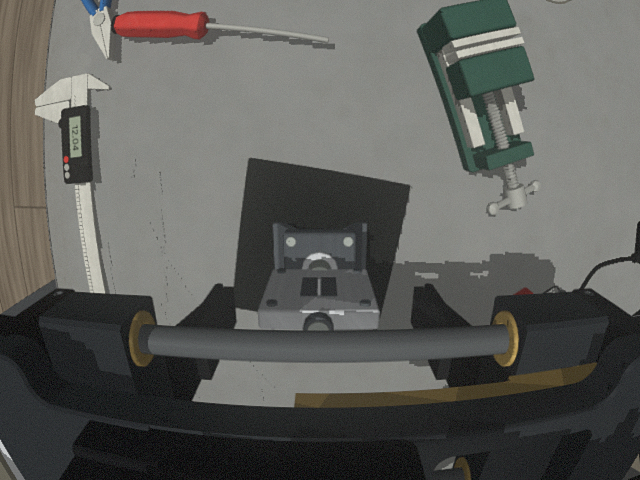

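```bash
python3 -m pendant '[{"translation":[-0.2,0.1,-0.45],"angular":[0,0,0],"hand":1},{"translation":[0,0,0],"angular":[0,0,0],"hand":0.5},{"translation":[0,0,0],"angular":[0,0,0],"hand":-1},{"translation":[0,0,0],"angular":[0,0,0],"hand":-1},{"translation":[0,0,0],"angular":[0,0,0],"hand":-1},{"translation":[0,0,0],"angular":[0,0,0],"hand":-1},{"translation":[0,0,0],"angular":[0,0,0],"hand":-1},{"translation":[0,0,0],"angular":[0,0,0],"hand":-1}]' 30
python3 look.py 14 slit_optic
```

```text
time: 20.8
ee_pos: [0.5794, 0.3939, 0.0803]
eef_rot: [0.483, 0.516, -0.483, 0.516]
ft_force: [0.5, -0.3, 0.9]
width: 0.0538
20.8 [0.5794 0.3939 0.0803] 0.053837013983363324 [-0.906   0.6164  0.3566  1.4114 -0.2225  1.1532 -0.4526] jaw yaw 3.8320700403675985 down [ 0.0002  0.0001 -1.    ]
slit_optic [(array([303.8, 321.8]), 0.73, array([0.5784, 0.4006, 0.09  ]))]
```

```bash
python3 -m pendant '[{"translation":[0,0,0.6],"angular":[0,0,0],"hand":-1},{"translation":[0,0,1.6],"angular":[0,0,0],"hand":-1},{"translation":[0,0,3],"angular":[0,0,0],"hand":-1},{"translation":[0,0,3],"angular":[0,0,0],"hand":-1},{"translation":[0,0,3],"angular":[0,0,0],"hand":-1},{"translation":[0,0,3],"angular":[0,0,0],"hand":-1},{"translation":[-0.3,-1.5,2],"angular":[0,0,0],"hand":-1},{"translation":[-0.7,-3,0],"angular":[0,0,0],"hand":-1},{"translation":[-0.8,-3.6,0],"angular":[0,0,0],"hand":-1},{"translation":[-0.8,-3.6,0],"angular":[0,0,0],"hand":-1},{"translation":[-0.8,-3.6,0],"angular":[0,0,0],"hand":-1},{"translation":[-0.8,-3.6,0],"angular":[0,0,0],"hand":-1},{"translation":[-0.8,-3.6,0],"angular":[0,0,0],"hand":-1},{"translation":[-0.8,-3.6,0],"angular":[0,0,0],"hand":-1},{"translation":[-0.8,-3.6,0],"angular":[0,0,0],"hand":-1},{"translation":[-0.8,-3.6,0],"angular":[0,0,0],"hand":-1},{"translation":[-0.8,-3.6,0],"angular":[0,0,0],"hand":-1},{"translation":[-0.8,-3.6,0],"angular":[0,0,0],"hand":-1},{"translation":[-0.4,-2,0],"angular":[0,0,0],"hand":-1},{"translation":[0,0,0],"angular":[0,0,0],"hand":-1}]'
python3 look.py 15
```

```text
time: 22.9
ee_pos: [0.4848, -0.0348, 0.2437]
eef_rot: [0.485, 0.515, -0.484, 0.515]
ft_force: [0.5, -0.4, -1.8]
width: 0.0538
22.9 [ 0.4848 -0.0348  0.2437] 0.05375592815651745 [-0.6339 -0.0163  0.6139  1.8164  0.0087  1.3369  0.0392] jaw yaw 3.5090379135536387 down [ 0.0017  0.001  -1.    ]
```

```bash
python3 -m pendant '[{"translation":[-0.4,-1.3,0],"angular":[0,0,0],"hand":-1},{"translation":[0,0,-2],"angular":[0,0,0],"hand":-1},{"translation":[0,0,-3],"angular":[0,0,0],"hand":-1},{"translation":[0,0,-3],"angular":[0,0,0],"hand":-1},{"translation":[0,0,-2],"angular":[0,0,0],"hand":-1},{"translation":[0,0,0],"angular":[0,0,0],"hand":-1},{"translation":[0,0,0],"angular":[0,0,0],"hand":-1}]'
python3 look.py 16
```

```text
time: 23.65
ee_pos: [0.4816, -0.044, 0.143]
eef_rot: [0.483, 0.516, -0.483, 0.517]
ft_force: [-0.2, 0.5, -2.6]
width: 0.0537
23.65 [ 0.4816 -0.044   0.143 ] 0.05371008339045437 [-0.6064  0.0795  0.6361  1.958  -0.0522  1.12    0.1184] jaw yaw 3.8660422088003745 down [ 0.0002 -0.0002 -1.    ]
```

View pics/w16.png

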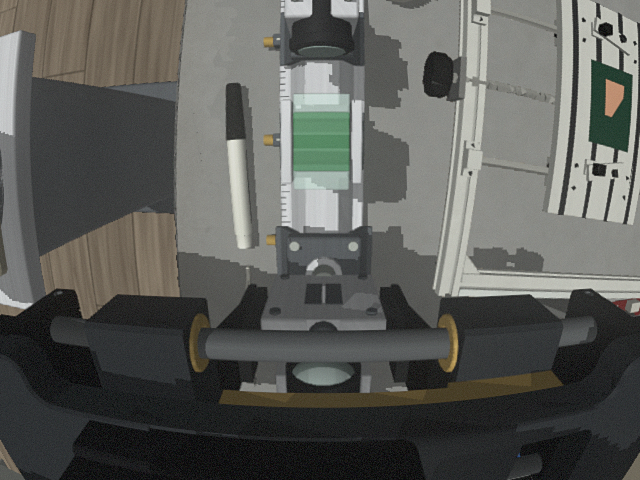

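```bash
python3 -m pendant '[{"translation":[-0.15,-0.45,0],"angular":[0,0,0],"hand":-1},{"translation":[0,0,0],"angular":[0,0,0],"hand":-1},{"translation":[0,0,-1.5],"angular":[0,0,0],"hand":-1},{"translation":[0,0,-1.2],"angular":[0,0,0],"hand":-1},{"translation":[0,0,-0.9],"angular":[0,0,0],"hand":-1},{"translation":[0,0,-0.5],"angular":[0,0,0],"hand":-1},{"translation":[0,0,-0.3],"angular":[0,0,0],"hand":-1},{"translation":[0,0,0],"angular":[0,0,0],"hand":-1},{"translation":[0,0,0],"angular":[0,0,0],"hand":-1}]'
```

```text
time: 24.6
ee_pos: [0.4801, -0.0486, 0.0985]
eef_rot: [0.483, 0.516, -0.483, 0.517]
ft_force: [-0.1, -0.2, -2.2]
width: 0.0537
```

```bash
python3 -m pendant '[{"translation":[0,0,-0.2],"angular":[0,0,0],"hand":-1},{"translation":[0,0,-0.15],"angular":[0,0,0],"hand":-1},{"translation":[0,0,0],"angular":[0,0,0],"hand":-1}]'
```

```text
time: 24.9
ee_pos: [0.4801, -0.0486, 0.0951]
eef_rot: [0.483, 0.516, -0.483, 0.517]
ft_force: [-0.3, 0.5, 1.9]
width: 0.0538
```

```bash
python3 -m pendant '[{"translation":[0,0,-0.05],"angular":[0,0,0],"hand":1},{"translation":[0,0,0],"angular":[0,0,0],"hand":1},{"translation":[0,0,0],"angular":[0,0,0],"hand":1},{"translation":[0,0,0],"angular":[0,0,0],"hand":1},{"translation":[0,0,0],"angular":[0,0,0],"hand":1},{"translation":[0,0,2],"angular":[0,0,0],"hand":1},{"translation":[0,0,4],"angular":[0,0,0],"hand":1},{"translation":[0,0,4],"angular":[0,0,0],"hand":1},{"translation":[-0.2,2,2],"angular":[0,0,0],"hand":1},{"translation":[-0.3,4,0],"angular":[0,0,0],"hand":1},{"translation":[-0.2,4,0],"angular":[0,0,0],"hand":1},{"translation":[0,0,0],"angular":[0,0,0],"hand":1},{"translation":[0,0,0],"angular":[0,0,0],"hand":1}]'
python3 look.py 17 collimator_optic prism_optic
python3 - <<'E'
import cv2
a=cv2.imread("pics/w17.png")[0:300,230:430]; cv2.imwrite("pics/w17c.png",cv2.resize(a,None,fx=2,fy=2,interpolation=cv2.INTER_CUBIC))
E
```

```text
time: 26.2
ee_pos: [0.4728, 0.052, 0.2142]
eef_rot: [0.482, 0.517, -0.483, 0.517]
ft_force: [-1.6, 0.0, -0.2]
width: 0.0868
26.2 [0.4728 0.052  0.2142] 0.08678009702863566 [-0.7312 -0.0165  0.5263  1.8797  0.0089  1.2762 -0.1386] jaw yaw 3.9495919176323993 down [-0.     -0.0003 -1.    ]
collimator_optic [(array([163.6, 326.7]), 0.71, array([0.4712, 0.1116, 0.09  ]))]
prism_optic [(array([261.3, 324.9]), 0.62, array([0.4754, 0.0334, 0.09  ]))]
```

View pics/w17c.png

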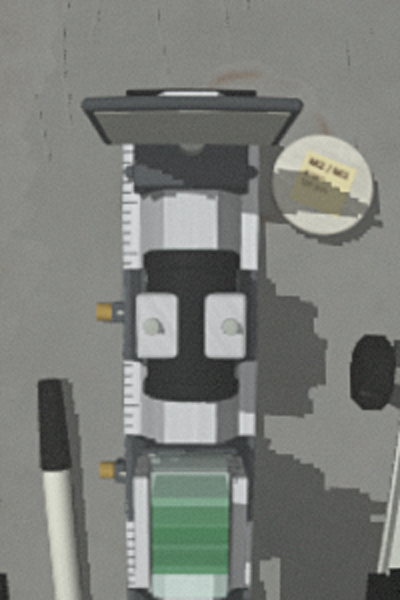

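```bash
python3 - <<'E'
from h import *
import pickle
np.set_printoptions(precision=4,suppress=True)
st=pickle.load(open("pics/st17.pkl","rb"))
f=lambda c,z:onz("wrist",(c[1]/2,230+c[0]/2),z,st)
print("screw1",f((105,312),.01),"screw2",f((107,469),.01))
print("block",f((136,326),.106),f((247,326),.106))
print("tube ends",f((192,252),.1),f((192,400),.1))
print("prism",f((141,525),.102),f((247,525),.102))
E
```

```text
screw1 [0.4287 0.1113 0.01  ] screw2 [0.4335 0.032  0.01  ]
block [0.4504 0.1118 0.106 ] [0.4902 0.1146 0.106 ]
tube ends [0.4686 0.14   0.1   ] [0.4725 0.085  0.1   ]
prism [0.4562 0.0351 0.102 ] [0.4973 0.038  0.102 ]
```

```bash
python3 -m pendant '[{"translation":[-0.1,3,0],"angular":[0,0,0],"hand":1},{"translation":[-0.2,3.1,0],"angular":[0,0,0],"hand":1},{"translation":[0,0,-3],"angular":[0,0,0],"hand":1},{"translation":[0,0,-3],"angular":[0,0,0],"hand":1},{"translation":[0,0,-3],"angular":[0,0,0],"hand":1},{"translation":[0,0,-2],"angular":[0,0,0],"hand":1},{"translation":[0,0,-1.2],"angular":[0,0,0],"hand":1},{"translation":[0,0,0],"angular":[0,0,0],"hand":1},{"translation":[0,0,0],"angular":[0,0,0],"hand":1}]'
python3 look.py 18 collimator_optic
```

```text
time: 27.25
ee_pos: [0.4704, 0.1121, 0.093]
eef_rot: [0.483, 0.516, -0.483, 0.516]
ft_force: [0.0, 0.2, 0.7]
width: 0.0868
27.25 [0.4704 0.1121 0.093 ] 0.08679686675844082 [-0.7682  0.1451  0.4741  2.0036 -0.078   1.0093 -0.1908] jaw yaw 3.78934461375377 down [ 0.0008  0.0002 -1.    ]
collimator_optic [(array([303.1, 321. ]), 0.91, array([0.4693, 0.1132, 0.09  ]))]
```

View pics/w18.png

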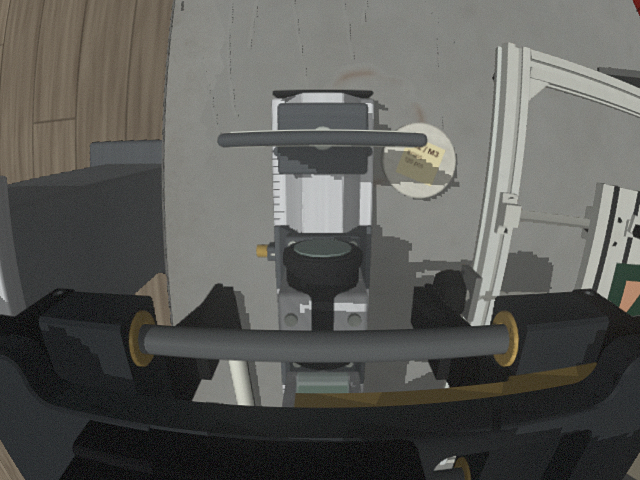

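```bash
python3 -m pendant '[{"translation":[0,0.1,0],"angular":[0,0,0],"hand":0.5},{"translation":[0,0,0],"angular":[0,0,0],"hand":-1},{"translation":[0,0,0],"angular":[0,0,0],"hand":-1},{"translation":[0,0,0],"angular":[0,0,0],"hand":-1},{"translation":[0,0,0],"angular":[0,0,0],"hand":-1},{"translation":[0,0,0],"angular":[0,0,0],"hand":-1},{"translation":[0,0,0],"angular":[0,0,0],"hand":-1},{"translation":[0,0,0],"angular":[0,0,0],"hand":-1},{"translation":[0,0,0],"angular":[0,0,0],"hand":-1}]' 30
```

```text
time: 28.25
ee_pos: [0.4699, 0.1134, 0.0922]
eef_rot: [0.483, 0.516, -0.483, 0.516]
ft_force: [0.4, 0.3, -0.6]
width: 0.0396
```

```bash
python3 -m pendant '[{"translation":[0,0,0.6],"angular":[0,0,0],"hand":-1},{"translation":[0,0,1.6],"angular":[0,0,0],"hand":-1},{"translation":[0,0,3],"angular":[0,0,0],"hand":-1},{"translation":[0,0,3],"angular":[0,0,0],"hand":-1},{"translation":[0,0,3],"angular":[0,0,0],"hand":-1},{"translation":[0.2,0.5,2.5],"angular":[0,0,0],"hand":-1},{"translation":[0.8,1.5,1],"angular":[0,0,0],"hand":-1},{"translation":[1.2,3,0],"angular":[0,0,0],"hand":-1},{"translation":[1.4,3.6,0],"angular":[0,0,0],"hand":-1},{"translation":[1.4,3.6,0],"angular":[0,0,0],"hand":-1},{"translation":[1.4,3.6,0],"angular":[0,0,0],"hand":-1},{"translation":[1.4,3.6,0],"angular":[0,0,0],"hand":-1},{"translation":[1.4,3.6,0],"angular":[0,0,0],"hand":-1},{"translation":[1.2,3,0],"angular":[0,0,0],"hand":-1},{"translation":[0.6,2,0],"angular":[0,0,0],"hand":-1},{"translation":[0,0,0],"angular":[0,0,0],"hand":-1},{"translation":[0,0,0],"angular":[0,0,0],"hand":-1}]'
```

```text
time: 29.95
ee_pos: [0.5796, 0.3931, 0.2385]
eef_rot: [0.482, 0.516, -0.484, 0.517]
ft_force: [-0.1, -1.4, -2.3]
width: 0.0394
```

```bash
python3 -m pendant '[{"translation":[0,0.1,-2],"angular":[0,0,0],"hand":-1},{"translation":[0,0,-3],"angular":[0,0,0],"hand":-1},{"translation":[0,0,-3],"angular":[0,0,0],"hand":-1},{"translation":[0,0,-3],"angular":[0,0,0],"hand":-1},{"translation":[0,0,-2],"angular":[0,0,0],"hand":-1},{"translation":[0,0,-1.5],"angular":[0,0,0],"hand":-1},{"translation":[0,0,-0.8],"angular":[0,0,0],"hand":-1},{"translation":[0,0,-0.3],"angular":[0,0,0],"hand":-1},{"translation":[0,0,0],"angular":[0,0,0],"hand":-1},{"translation":[0,0,0],"angular":[0,0,0],"hand":-1}]'
```

```text
time: 30.95
ee_pos: [0.5804, 0.3947, 0.0844]
eef_rot: [0.484, 0.516, -0.482, 0.517]
ft_force: [0.4, 0.4, -3.6]
width: 0.0397
```

```bash
python3 -m pendant '[{"translation":[0,0,-0.3],"angular":[0,0,0],"hand":-1},{"translation":[0,0,-0.2],"angular":[0,0,0],"hand":-1},{"translation":[0,0,-0.15],"angular":[0,0,0],"hand":-1},{"translation":[0,0,-0.1],"angular":[0,0,0],"hand":-1},{"translation":[0,0,0],"angular":[0,0,0],"hand":-1}]'
```

```text
time: 31.45
ee_pos: [0.58, 0.3946, 0.0773]
eef_rot: [0.483, 0.517, -0.483, 0.516]
ft_force: [-4.1, -2.5, 8.7]
width: 0.0397
```

```bash
python3 -m pendant '[{"translation":[0,0,0],"angular":[0,0,0],"hand":1},{"translation":[0,0,0],"angular":[0,0,0],"hand":1},{"translation":[0,0,0],"angular":[0,0,0],"hand":1},{"translation":[0,0,0],"angular":[0,0,0],"hand":1},{"translation":[0,0,0],"angular":[0,0,0],"hand":1},{"translation":[0,0,2],"angular":[0,0,0],"hand":1},{"translation":[0,0,4],"angular":[0,0,0],"hand":1},{"translation":[0,0,4],"angular":[0,0,0],"hand":1},{"translation":[-0.5,-2,4],"angular":[0,0,0],"hand":1},{"translation":[-1.2,-4,0],"angular":[0,0,0],"hand":1},{"translation":[-1.2,-4,0],"angular":[0,0,0],"hand":1},{"translation":[-1.2,-4,0],"angular":[0,0,0],"hand":1},{"translation":[0,0,0],"angular":[0,0,0],"hand":1}]'
python3 look.py 19 collimator_optic
```

```text
time: 32.75
ee_pos: [0.539, 0.2479, 0.2165]
eef_rot: [0.485, 0.514, -0.485, 0.515]
ft_force: [0.9, 0.3, 0.6]
width: 0.087
32.75 [0.539  0.2479 0.2165] 0.08703613533565825 [-0.8544  0.2735  0.42    1.582  -0.1131  1.3105 -0.3593] jaw yaw 3.4259855312948204 down [ 0.0004 -0.001  -1.    ]
collimator_optic [(array([ 63.8, 386.3]), 0.77, array([0.5788, 0.3892, 0.09  ]))]
```

View pics/w19.png

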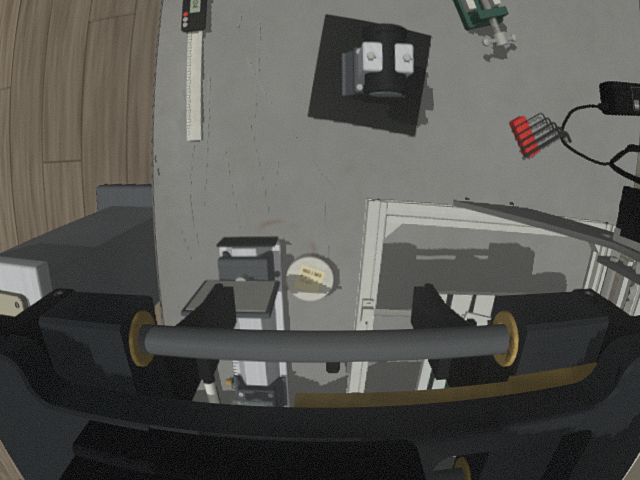

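```bash
python3 -m pendant '[{"translation":[-1.1,-3.6,0],"angular":[0,0,0],"hand":1},{"translation":[-1.1,-3.6,0],"angular":[0,0,0],"hand":1},{"translation":[-1.1,-3.6,0],"angular":[0,0,0],"hand":1},{"translation":[-1.1,-3.6,0],"angular":[0,0,0],"hand":1},{"translation":[-1.1,-3.6,0],"angular":[0,0,0],"hand":1},{"translation":[-1,-3.5,0],"angular":[0,0,0],"hand":1},{"translation":[0,0,-2],"angular":[0,0,0],"hand":1},{"translation":[0,0,-3],"angular":[0,0,0],"hand":1},{"translation":[0,0,0],"angular":[0,0,0],"hand":1},{"translation":[0,0,0],"angular":[0,0,0],"hand":1}]'
python3 look.py 20 prism_optic
```

```text
time: 33.85
ee_pos: [0.4742, 0.0401, 0.1662]
eef_rot: [0.482, 0.517, -0.483, 0.517]
ft_force: [1.5, 0.7, 0.7]
width: 0.0867
33.85 [0.4742 0.0401 0.1662] 0.08669956722561173 [-0.7042  0.0309  0.5385  1.944  -0.0165  1.1716 -0.0914] jaw yaw 3.900074055667487 down [-0.0004 -0.0007 -1.    ]
prism_optic [(array([266.6, 323.9]), 0.92, array([0.475, 0.034, 0.09 ]))]
```

View pics/w20.png

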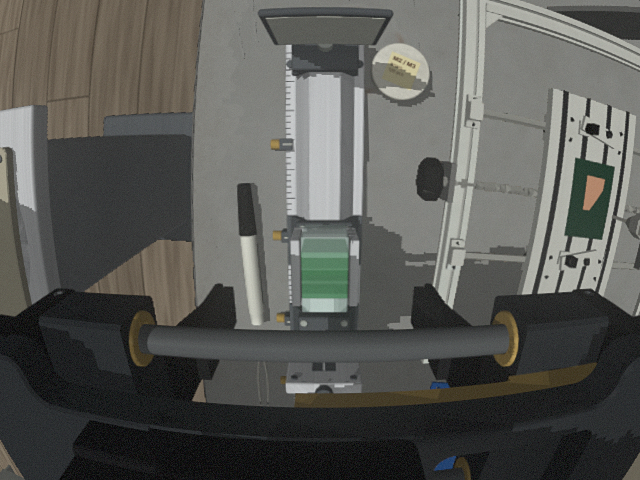

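```bash
python3 -m pendant '[{"translation":[0.05,-0.5,0],"angular":[0,0,0],"hand":1},{"translation":[0,0,-3],"angular":[0,0,0],"hand":1},{"translation":[0,0,-2.5],"angular":[0,0,0],"hand":1},{"translation":[0,0,-1.9],"angular":[0,0,0],"hand":1},{"translation":[0,0,0],"angular":[0,0,0],"hand":1},{"translation":[0,0,0],"angular":[0,0,0],"hand":1}]'
python3 look.py 21 prism_optic
```

```text
time: 34.55
ee_pos: [0.4749, 0.0343, 0.0927]
eef_rot: [0.483, 0.516, -0.483, 0.517]
ft_force: [0.0, 0.3, -0.8]
width: 0.0871
34.55 [0.4749 0.0343 0.0927] 0.0871432652698279 [-0.6805  0.1304  0.5492  2.0246 -0.0802  1.0064 -0.0255] jaw yaw 3.825123733680613 down [ 0.0007 -0.0001 -1.    ]
prism_optic [(array([308.8, 324.8]), 0.81, array([0.4758, 0.0325, 0.09  ]))]
```

View pics/w21.png

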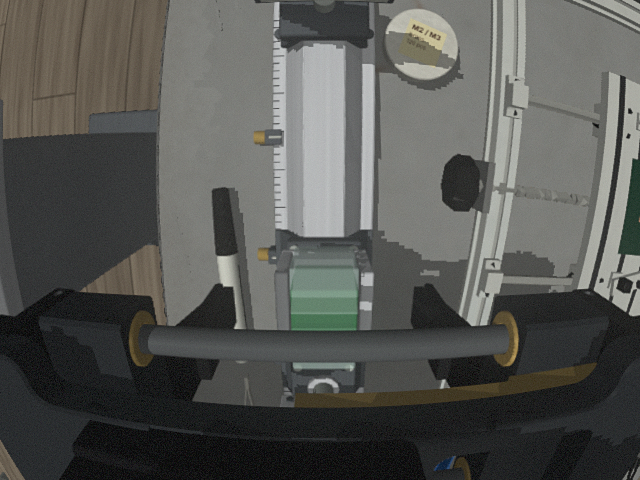

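```bash
python3 -m pendant '[{"translation":[0,0,0],"angular":[0,0,0],"hand":0.5},{"translation":[0,0,0],"angular":[0,0,0],"hand":-1},{"translation":[0,0,0],"angular":[0,0,0],"hand":-1},{"translation":[0,0,0],"angular":[0,0,0],"hand":-1},{"translation":[0,0,0],"angular":[0,0,0],"hand":-1},{"translation":[0,0,0],"angular":[0,0,0],"hand":-1},{"translation":[0,0,0],"angular":[0,0,0],"hand":-1},{"translation":[0,0,0],"angular":[0,0,0],"hand":-1}]' 30
```

```text
time: 35.45
ee_pos: [0.4744, 0.0344, 0.0917]
eef_rot: [0.483, 0.516, -0.483, 0.516]
ft_force: [0.3, -0.1, -0.1]
width: 0.0438
```

```bash
python3 -m pendant '[{"translation":[0,0,0.6],"angular":[0,0,0],"hand":-1},{"translation":[0,0,1.4],"angular":[0,0,0],"hand":-1},{"translation":[0,0,2],"angular":[0,0,0],"hand":-1},{"translation":[-0.1,1.5,0],"angular":[0,0,0],"hand":-1},{"translation":[-0.1,2.5,0],"angular":[0,0,0],"hand":-1},{"translation":[-0.1,2.5,0],"angular":[0,0,0],"hand":-1},{"translation":[-0.1,1.4,0],"angular":[0,0,0],"hand":-1},{"translation":[0,0,0],"angular":[0,0,0],"hand":-1},{"translation":[0,0,0],"angular":[0,0,0],"hand":-1}]'
```

```text
time: 36.35
ee_pos: [0.4703, 0.1126, 0.1317]
eef_rot: [0.483, 0.516, -0.483, 0.517]
ft_force: [0.7, -1.3, -2.5]
width: 0.0438
```

```bash
python3 -m pendant '[{"translation":[0,0.1,-1.5],"angular":[0,0,0],"hand":-1},{"translation":[0,0,-1],"angular":[0,0,0],"hand":-1},{"translation":[0,0,-0.7],"angular":[0,0,0],"hand":-1},{"translation":[0,0,-0.4],"angular":[0,0,0],"hand":-1},{"translation":[0,0,-0.1],"angular":[0,0,0],"hand":-1},{"translation":[0,0,0],"angular":[0,0,0],"hand":-1},{"translation":[0,0,0],"angular":[0,0,0],"hand":-1}]'
```

```text
time: 37.05
ee_pos: [0.4706, 0.1145, 0.0951]
eef_rot: [0.483, 0.516, -0.483, 0.517]
ft_force: [-1.0, 0.8, -2.5]
width: 0.0435
```

```bash
python3 -m pendant '[{"translation":[0,-0.1,-0.2],"angular":[0,0,0],"hand":-1},{"translation":[0,0,-0.15],"angular":[0,0,0],"hand":-1},{"translation":[0,0,-0.05],"angular":[0,0,0],"hand":-1},{"translation":[0,0,0],"angular":[0,0,0],"hand":-1}]'
```

```text
time: 37.45
ee_pos: [0.4707, 0.1134, 0.0917]
eef_rot: [0.483, 0.516, -0.483, 0.516]
ft_force: [-2.2, -1.3, 10.2]
width: 0.0436
```

Seated at the original height. Release, and go for the collimator.

```bash
python3 -m pendant '[{"translation":[0,0,0],"angular":[0,0,0],"hand":1},{"translation":[0,0,0],"angular":[0,0,0],"hand":1},{"translation":[0,0,0],"angular":[0,0,0],"hand":1},{"translation":[0,0,0],"angular":[0,0,0],"hand":1},{"translation":[0,0,0],"angular":[0,0,0],"hand":1},{"translation":[0,0,2],"angular":[0,0,0],"hand":1},{"translation":[0,0,4],"angular":[0,0,0],"hand":1},{"translation":[0,0,4],"angular":[0,0,0],"hand":1},{"translation":[0.5,1,4],"angular":[0,0,0],"hand":1},{"translation":[1.3,3.5,0],"angular":[0,0,0],"hand":1},{"translation":[1.4,3.6,0],"angular":[0,0,0],"hand":1},{"translation":[1.4,3.6,0],"angular":[0,0,0],"hand":1},{"translation":[1.4,3.6,0],"angular":[0,0,0],"hand":1},{"translation":[1.4,3.6,0],"angular":[0,0,0],"hand":1},{"translation":[1.4,3.6,0],"angular":[0,0,0],"hand":1},{"translation":[1.4,3.6,0],"angular":[0,0,0],"hand":1},{"translation":[0.7,2,0],"angular":[0,0,0],"hand":1},{"translation":[0,0,0],"angular":[0,0,0],"hand":1},{"translation":[0,0,0],"angular":[0,0,0],"hand":1}]'
python3 look.py 22 collimator_optic
```

```text
time: 39.35
ee_pos: [0.5794, 0.3941, 0.23]
eef_rot: [0.483, 0.516, -0.483, 0.517]
ft_force: [0.6, -0.9, -1.1]
width: 0.087
39.35 [0.5794 0.3941 0.23  ] 0.08701347799641167 [-0.9107  0.5167  0.3805  1.2364 -0.1857  1.4233 -0.4812] jaw yaw 3.84193888090256 down [-0.0004 -0.0012 -1.    ]
collimator_optic [(array([231. , 326.2]), 0.56, array([0.5816, 0.3967, 0.09  ]))]
```

```bash
python3 -m pendant '[{"translation":[0,0,-3],"angular":[0,0,0],"hand":1},{"translation":[0,0,-4],"angular":[0,0,0],"hand":1},{"translation":[0,0,-4],"angular":[0,0,0],"hand":1},{"translation":[0,0,-2.5],"angular":[0,0,0],"hand":1},{"translation":[0,0,-1.4],"angular":[0,0,0],"hand":1},{"translation":[0,0,0],"angular":[0,0,0],"hand":1},{"translation":[0,0,0],"angular":[0,0,0],"hand":1}]'
python3 look.py 23 collimator_optic
```

```text
time: 40.15
ee_pos: [0.5801, 0.3944, 0.0834]
eef_rot: [0.484, 0.516, -0.482, 0.516]
ft_force: [0.5, 0.6, -0.3]
width: 0.0865
40.15 [0.5801 0.3944 0.0834] 0.08654229206832197 [-0.9013  0.613   0.3499  1.4078 -0.2171  1.1567 -0.4568] jaw yaw 3.8068318878817107 down [ 0.0016  0.0011 -1.    ]
collimator_optic [(array([301.7, 320.6]), 0.71, array([0.5785, 0.4006, 0.09  ]))]
```

View pics/w23.png

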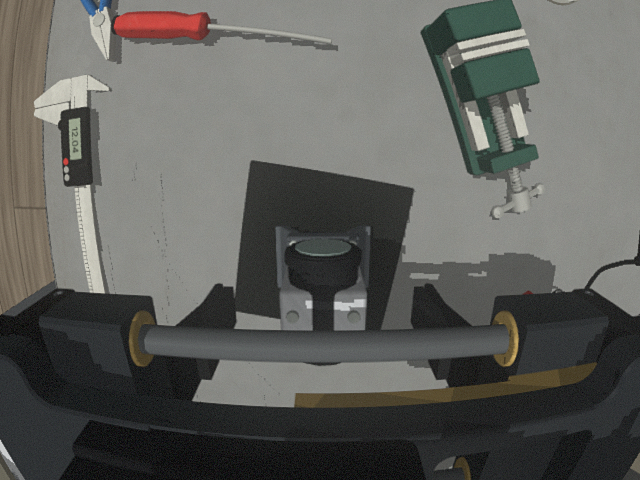

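```bash
python3 -m pendant '[{"translation":[0,0,-0.5],"angular":[0,0,0],"hand":0.5},{"translation":[0,0,0],"angular":[0,0,0],"hand":-1},{"translation":[0,0,0],"angular":[0,0,0],"hand":-1},{"translation":[0,0,0],"angular":[0,0,0],"hand":-1},{"translation":[0,0,0],"angular":[0,0,0],"hand":-1},{"translation":[0,0,0],"angular":[0,0,0],"hand":-1},{"translation":[0,0,0],"angular":[0,0,0],"hand":-1},{"translation":[0,0,0],"angular":[0,0,0],"hand":-1},{"translation":[0,0,0],"angular":[0,0,0],"hand":-1}]' 30
```

```text
time: 41.15
ee_pos: [0.5795, 0.3944, 0.0768]
eef_rot: [0.483, 0.516, -0.483, 0.517]
ft_force: [1.0, 0.3, 0.1]
width: 0.0397
```

```bash
python3 -m pendant '[{"translation":[0,0,0.6],"angular":[0,0,0],"hand":-1},{"translation":[0,0,1.6],"angular":[0,0,0],"hand":-1},{"translation":[0,0,3],"angular":[0,0,0],"hand":-1},{"translation":[0,0,3],"angular":[0,0,0],"hand":-1},{"translation":[0,0,3],"angular":[0,0,0],"hand":-1},{"translation":[0,0,3],"angular":[0,0,0],"hand":-1},{"translation":[-0.4,-1.5,2],"angular":[0,0,0],"hand":-1},{"translation":[-0.9,-3,0],"angular":[0,0,0],"hand":-1},{"translation":[-1,-3.5,0],"angular":[0,0,0],"hand":-1},{"translation":[-1,-3.5,0],"angular":[0,0,0],"hand":-1},{"translation":[-1,-3.5,0],"angular":[0,0,0],"hand":-1},{"translation":[-1,-3.5,0],"angular":[0,0,0],"hand":-1},{"translation":[-1,-3.5,0],"angular":[0,0,0],"hand":-1},{"translation":[-1,-3.5,0],"angular":[0,0,0],"hand":-1},{"translation":[-1,-3.5,0],"angular":[0,0,0],"hand":-1},{"translation":[-1,-3.5,0],"angular":[0,0,0],"hand":-1},{"translation":[-0.9,-2.5,0],"angular":[0,0,0],"hand":-1},{"translation":[-0.3,-1,0],"angular":[0,0,0],"hand":-1},{"translation":[0,0,0],"angular":[0,0,0],"hand":-1},{"translation":[0,0,0],"angular":[0,0,0],"hand":-1}]'
```

```text
time: 43.15
ee_pos: [0.4746, 0.0355, 0.2393]
eef_rot: [0.483, 0.517, -0.482, 0.517]
ft_force: [-0.1, 1.2, -3.3]
width: 0.0399
```

```bash
python3 -m pendant '[{"translation":[0,-0.1,-2],"angular":[0,0,0],"hand":-1},{"translation":[0,0,-3],"angular":[0,0,0],"hand":-1},{"translation":[0,0,-3],"angular":[0,0,0],"hand":-1},{"translation":[0,0,-2],"angular":[0,0,0],"hand":-1},{"translation":[0,0,0],"angular":[0,0,0],"hand":-1},{"translation":[0,0,0],"angular":[0,0,0],"hand":-1}]'
python3 look.py 24
```

```text
time: 43.75
ee_pos: [0.4747, 0.0343, 0.1392]
eef_rot: [0.483, 0.517, -0.483, 0.517]
ft_force: [0.4, 0.1, -2.7]
width: 0.0401
43.75 [0.4747 0.0343 0.1392] 0.04009198765755644 [-0.7013  0.0634  0.5569  1.9768 -0.0369  1.1113 -0.0607] jaw yaw 3.91023112875596 down [-0.0001 -0.0004 -1.    ]
```

View pics/w24.png

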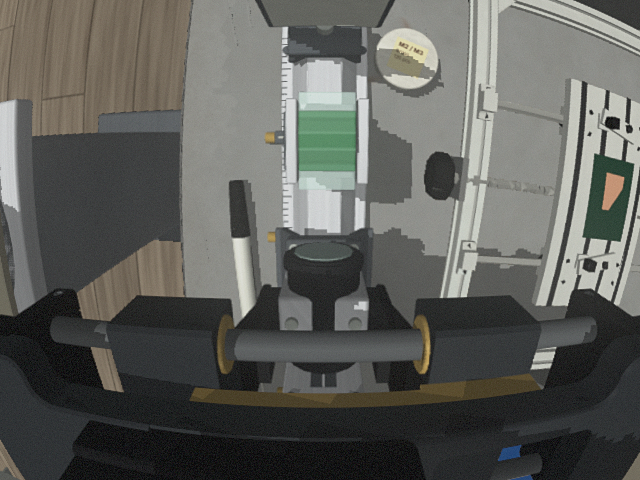

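```bash
python3 -m pendant '[{"translation":[0,0,-1.5],"angular":[0,0,0],"hand":-1},{"translation":[0,0,-1.3],"angular":[0,0,0],"hand":-1},{"translation":[0,0,-0.9],"angular":[0,0,0],"hand":-1},{"translation":[0,0,-0.5],"angular":[0,0,0],"hand":-1},{"translation":[0,0,-0.2],"angular":[0,0,0],"hand":-1},{"translation":[0,0,0],"angular":[0,0,0],"hand":-1},{"translation":[0,0,0],"angular":[0,0,0],"hand":-1}]'
```

```text
time: 44.5
ee_pos: [0.4746, 0.0334, 0.0951]
eef_rot: [0.483, 0.516, -0.483, 0.517]
ft_force: [0.7, 0.4, -4.3]
width: 0.0397
```

```bash
python3 -m pendant '[{"translation":[0,0.1,-0.2],"angular":[0,0,0],"hand":-1},{"translation":[0,0,-0.15],"angular":[0,0,0],"hand":-1},{"translation":[0,0,-0.05],"angular":[0,0,0],"hand":-1},{"translation":[0,0,0],"angular":[0,0,0],"hand":-1}]'
```

```text
time: 44.9
ee_pos: [0.4746, 0.0347, 0.0915]
eef_rot: [0.483, 0.517, -0.483, 0.516]
ft_force: [-2.3, 0.8, 7.2]
width: 0.0396
```

Release, rise, and back off in two stops to inspect all four.

```bash
python3 -m pendant '[{"translation":[0,0,0],"angular":[0,0,0],"hand":1},{"translation":[0,0,0],"angular":[0,0,0],"hand":1},{"translation":[0,0,0],"angular":[0,0,0],"hand":1},{"translation":[0,0,0],"angular":[0,0,0],"hand":1},{"translation":[0,0,0],"angular":[0,0,0],"hand":1},{"translation":[0,0,2],"angular":[0,0,0],"hand":1},{"translation":[0,0,4],"angular":[0,0,0],"hand":1},{"translation":[0,0,4],"angular":[0,0,0],"hand":1},{"translation":[0,-2,3],"angular":[0,0,0],"hand":1},{"translation":[0.2,-4,2],"angular":[0,0,0],"hand":1},{"translation":[0.3,-4,0],"angular":[0,0,0],"hand":1},{"translation":[0.3,-3,0],"angular":[0,0,0],"hand":1},{"translation":[0,0,0],"angular":[0,0,0],"hand":1},{"translation":[0,0,0],"angular":[0,0,0],"hand":1}]'
python3 look.py 25 collimator_optic prism_optic slit_optic condenser_optic
python3 - <<'E'
import cv2
a=cv2.imread("pics/w25.png")[0:300,230:430]; cv2.imwrite("pics/w25c.png",cv2.resize(a,None,fx=2,fy=2,interpolation=cv2.INTER_CUBIC))
E
```

```text
time: 46.3
ee_pos: [0.4823, -0.0958, 0.2406]
eef_rot: [0.483, 0.516, -0.483, 0.516]
ft_force: [-0.3, 1.0, -0.3]
width: 0.0873
46.3 [ 0.4823 -0.0958  0.2406] 0.08729068981721233 [-0.5873 -0.0002  0.7008  1.8102  0.      1.3317  0.1791] jaw yaw 3.757860995007206 down [-0.0001  0.0001 -1.    ]
collimator_optic [(array([ 77.7, 325.9]), 0.92, array([0.4758, 0.0345, 0.09  ]))]
prism_optic []
slit_optic [(array([177. , 324.3]), 0.96, array([ 0.48  , -0.0492,  0.09  ]))]
condenser_optic [(array([260.2, 323. ]), 0.88, array([ 0.4838, -0.1224,  0.09  ]))]
```

View pics/w25c.png

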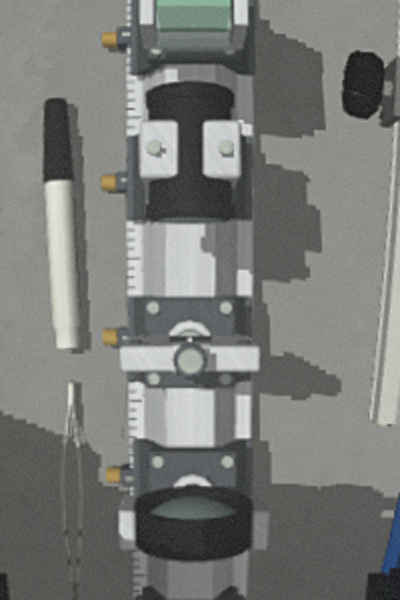

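```bash
python3 -m pendant '[{"translation":[0.3,-4,0],"angular":[0,0,0],"hand":1},{"translation":[0.3,-4,0],"angular":[0,0,0],"hand":1},{"translation":[0.3,-4,0],"angular":[0,0,0],"hand":1},{"translation":[0.2,-4,0],"angular":[0,0,0],"hand":1},{"translation":[0,0,0],"angular":[0,0,0],"hand":1},{"translation":[0,0,0],"angular":[0,0,0],"hand":1}]'
python3 look.py 26 collimator_optic prism_optic slit_optic condenser_optic
python3 - <<'E'
import cv2
from h import *
a=cv2.imread("pics/w26.png")[0:300,230:430]; cv2.imwrite("pics/w26c.png",cv2.resize(a,None,fx=2,fy=2,interpolation=cv2.INTER_CUBIC))
a=r.camera("scene")[145:305,215:375,::-1]; cv2.imwrite("pics/sc_end.png",cv2.resize(a,(600,600),interpolation=cv2.INTER_CUBIC))
E
```

```text
time: 47.15
ee_pos: [0.4932, -0.2558, 0.2404]
eef_rot: [0.483, 0.516, -0.484, 0.516]
ft_force: [0.7, 0.9, -0.7]
width: 0.0873
47.15 [ 0.4932 -0.2558  0.2404] 0.08728481889427674 [-0.3467  0.2118  0.8634  1.6615 -0.164   1.3448  0.6084] jaw yaw 3.7692017405917295 down [-0.0009 -0.0003 -1.    ]
collimator_optic []
prism_optic []
slit_optic [(array([346.9, 329.5]), 0.86, array([ 0.5068, -0.3713,  0.09  ]))]
condenser_optic [(array([ 72.6, 324.5]), 0.65, array([ 0.4852, -0.1213,  0.09  ])), (array([167. , 326.2]), 0.27, array([ 0.4919, -0.2007,  0.09  ]))]
```

View pics/w26c.png

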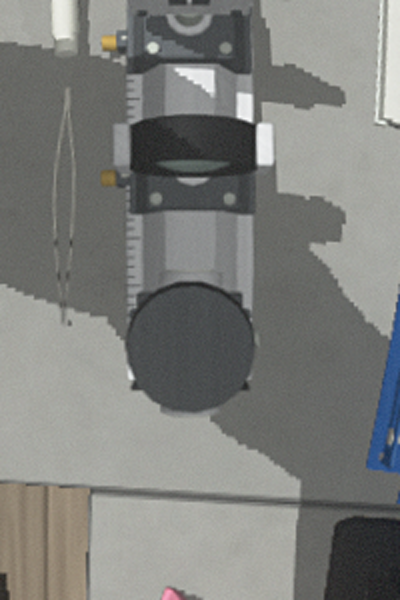

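View pics/sc_end.png

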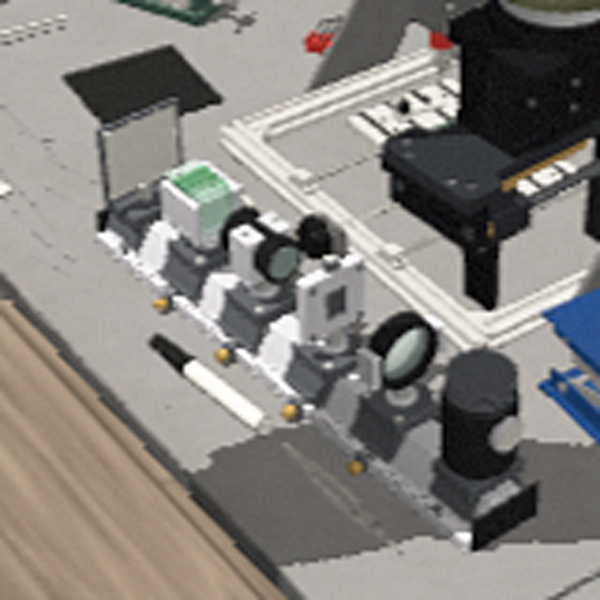

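```bash
python3 -c "
from bench import r
print(r.close_job(), r.read_state()['time'])"
```

```text
the job is handed in; nothing more can be done
the job is handed in; nothing more can be done
```

The four riders now stand, counted from the lamp at the right-hand (-y) end, as condenser lens, slit, collimator tube and prism, one at each clip. I swapped slit and condenser, then collimator and prism, parking the slit and then the collimator on the mat. All four are released, and the arm is clear and touching nothing.

- **Position and seating:** Each rider was lowered to the gripper height recorded when a rider was picked up seated (within about 1.5 mm). The contact force when seating was 4 to 14 N. In the last wrist pictures the networks put the condenser, slit and collimator within about 2 mm of their stations.
- **Order and squareness:** The last scene picture shows the right order, with all four upright and the mat empty. In the wrist pictures the riders look square on the rail. I judged squareness by eye and did not measure it.
- **Checks that missed or disagreed:**
  - The networks did not report the prism in the last two wrist pictures, where it was at the edge or out of view. I judged its place from the scene picture and from the gripper position at release, which matched where the collimator had stood to under 1 mm.
  - One late slit detection, near y = -0.37, was a pink look-alike. I left both look-alikes alone.
- **Time:** The job took about 47 s of the 123 s allowed.

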